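# Lock the tube mixer's drive shaft with the hex key

## Task

Turn the mixer's shaft by its hand lever until the flat on the shaft faces straight up, squarely under the clamp screw in the hub. Then take the big hex key from its stand, fit it fully into the screw's socket and turn it clockwise until the screw is firmly tight on the flat. Leave the key standing in the screw, and do not disturb the sample rack, the jar or the tip box.

Things in the scene. Friction and masses are not known exactly. Their poses are not given: they have to be found in the camera images.
- mixer: White bench-top tube mixer, fixed; base 160 x 300 x 12 mm. Origin at bench level below the clamp screw; y along the horizontal shaft towards the hand lever, z up. Shaft axis 100 mm above the bench. Along y: steel hub (-36 to 30 mm, 64 mm diameter, top at 132 mm), bare shaft, bearing pillar (58 to 80 mm, 45 mm wide, 122 mm high), lever (89 to 115 mm), shaft end (138 mm).
- paddle (a point): Centre of the mixer's level aluminium paddle, fixed, with four orange-capped tubes: 190 mm wide in x, y -32 to -90 mm in the mixer's frame, tubes' top 122 mm above the bench. Beyond it is the white drive housing (y -98 to -152 mm, 147 mm high).
- shaft: Steel shaft, 30 mm diameter, with one flat 4 mm deep along its length, turning about its y (= mixer's y). Origin on the axis below the screw. Its z axis is the flat's outward normal: the job needs it straight up. At the start it leans 0.75 to 1.8 rad towards the mixer's -x; limits 2.2 rad that way, 0.6 rad the other. Friction of 0.12 N m holds it where it is left.
- knob (a point): Centre of the white round knob on the shaft's hand lever: 30 mm diameter, 26 mm wide along y; 85 mm from the shaft's axis, at y = 102 mm. The lever is NOT in line with the flat's normal: it leans 0.6 rad from the shaft's z towards its x (flat up: knob at x 48 mm, 70 mm above the axis). It can be pinched along y and carried round, turning (and creeping a little) in the grip.
- screw: Steel clamp screw, vertical, 36 mm diameter, on top of the hub. Origin at the centre of its upper face, z up. This frame sinks with the screw but does not turn with it. Upper face 139 to 142.5 mm above the bench at the start, 135 mm when tight on the flat (1.3 to 2.5 rad of turning); on the round of a wrongly turned shaft it stops at 139 mm.
- socket_floor (a point): Bottom centre of the screw's hexagonal socket: 21.2 mm across flats, 16 mm deep, mouth bevelled 2 mm wide. How the hexagon is turned is not given and differs each time: find it by eye, or rest the key on it lightly and turn until it drops in (turning repeats every 60 degrees, 6 degrees of play either way).
- screw_tip (a point): Lower end of the clamp screw, 24 mm below its upper face; it presses on the shaft. Clockwise from above drives the screw down 3 mm per radian (quick thread) against friction of 0.1 N m; pushing does not turn it. On the flat it stops hard: tighten until the resisting moment clearly rises, to about 0.3 N m. It stays tight when let go.
- key_grip (a point): Centre of the six-sided grip on top of the big hex key (loose, one rigid piece, 111 mm long, 310 g). Grey grip: hexagon 44 mm across flats, 51 mm over corners, 25 mm high. Steel shank below it: hexagon 20 mm across flats, 23 mm over corners, tip tapered over 4 mm. Grip and shank have corners along this frame's x. Grip centre 98.5 mm above the tip, z up. It starts upright in the stand.
- key_center (a point): Middle of the key, on the shank, 56 mm above its tip.
- key_tip (a point): Centre of the lower end of the key's shank; z points up to the grip.
- stand: Aluminium block 90 x 70 x 52 mm, fixed to the bench, with one round hole in the middle of its top, 25.5 mm diameter, 40 mm deep, in which the key stands (tip 12 mm above the bench). Origin at the centre of its underside.
- rack: White sample rack with orange-capped tubes, 100 x 130 mm, 107 mm high, loose; leave alone. Origin at the centre of its underside.
- jar: Amber glass jar, 64 mm diameter, 110 mm high, loose; leave alone. Origin at the centre of its underside.
- tipbox: Blue box with clear lid, 85 x 120 x 70 mm, loose; leave alone. Origin at the centre of its underside.
Things that resemble listed ones, but are neither listed nor needed, are in the scene too. What is shaped like the part that bears key_grip but green or pink is not meant.

How it is judged:
On the way, in this order (a step that is already met when the one before it is completed fails the run):
1. the shaft is turned until its flat faces straight up (within 0.12 rad), the screw not yet driven down (its face above 138 mm) (angle between the z axis of shaft and the z axis of mixer, either way round below 0.12 rad and z of screw in the frame of mixer above 0.138 m), for 0.2 s.
2. the key is in the screw's socket, at least 10 mm deep, the flat still up (angle between the z axis of shaft and the z axis of mixer, either way round below 0.12 rad and horizontal distance between key_tip and screw below 0.005 m and z of key_tip in the frame of screw below -0.01 m and angle between key_tip's own z axis and vertical below 0.2 rad), for 0.1 s.
At the end, for the whole second after the job is handed in: The flat faces up within 0.12 rad; the screw's upper face is less than 136.2 mm above the bench and the screw presses on the flat with more than 12 N; the key stands in the socket (tip within 5 mm of its axis, at least 10 mm deep, tilted less than 0.2 rad) (all of step 2 and z of screw in the frame of mixer below 0.1362 m and contact force between screw and shaft above 12 N); the robot touches nothing.
It fails at once if the sample rack, the jar or the tip box is moved more than 20 mm or tilted (distance of any of rack, jar, tipbox from where it was at the start of the episode above 0.02 m or angle between any of rack, jar, tipbox's own z axis and vertical above 0.2 rad).
It also fails if it takes over 72 s, if anything falls off the work surface, if the arm or the gripper's body presses on something with over 40 N, if the wrist force passes 120 N, or if a joint passes its speed limit or range.

## Robot

A 6-joint arm with a two-finger parallel gripper is mounted at the origin on the work surface. World frame = base frame: x ahead of the robot, y to its left, z up, the work surface at z = 0. Lengths are in m, angles in rad, forces in N, time in s.
With the tool pointing down it reaches from about 0.4 to 0.825 m from the base axis. Payload 7 kg.
Tool frame: the origin (TCP) lies between the finger pads; the fingertips stand 22 mm ahead of it and the grasp point (between the pads) lies 3 mm ahead of it; z points along the fingers, y is the direction in which the jaws open and shut (so a half turn about z gives the same grasp; the last joint's range is limited). The gripper opens to 88 mm and grips with 3 to 60 N. Pads are 19 mm wide; open, the fingers measure 130 mm over their backs; the gripper's body (78 mm by 193 mm) begins 47 mm behind the grasp point.
Start: joints at [-0.867, 0.359, 0.012, 0, -1.224, -0.288], TCP at [0.273, -0.617, 0.249] pointing down, gripper open.
Joint ranges: [-3.07, 3.07], [-1.43, 2.12], [-1.02, 1.25], [-3.03, 1.67], [-3.05, -0], [-3.03, 3.03]. Speed limits (rad/s): [2.39, 2.39, 3.01, 3.14, 3.14, 3.14].

## Interface

Orientations are given as [roll, pitch, yaw] about the fixed x, y, z axes, in that order (R = Rz(yaw) Ry(pitch) Rx(roll)).
In Python, from station import arm, optics gives the robot as it stands. The module is installed in compiled form; this text tells all that it offers.
- The arm moves only by the tool jog_arm, never from a script. Its argument "motion" is a list that holds one entry, the list of rows, each a list of 7 numbers: the shift along the tool's x, y, z in m, then the turn, a rotation vector about the tool's x, y, z in degrees, then the finger opening in m, from 0 to 0.0876. In form: [[[x, y, z, rx, ry, rz, grip], ...]]. A call has 1 to 8 rows; each row is the pose to reach, as a shift and turn from the pose measured when the call began, along the tool's axes at that moment; what a row does not reach only later rows make up. A row lasts 1/10 s, in which the tool goes at most 50 mm and 8.59 degrees, less where a joint would pass 70% of its speed; a pose out of reach is approached as far as the arm can. A call with a gripper value outside its range is refused whole. The fingers move at their own pace and stop on an object; "newtons" is the grip in N (left out, the last holds). Time passes only in rows, so rows that repeat a pose let the fingers close. It gives the time, the measured TCP pose, the force and the opening at its end, in the units of the state.
- arm.get_state(): the state, without advancing time (a new reading comes with each control period).
- optics.grab_frame(name): name is "side" or "top" or "wrist"; returns the picture (480x640x3 uint8, red, green, blue); there is no depth.
- optics.camera_model(name): a dict with "mtx" (3x3 intrinsics, pixels), "R" (3x3) and "t" (3): a world point X has camera coordinates R X + t; the wrist camera has in their place "mount" (4x4, takes a point from camera to tool coordinates, whose origin is the TCP and whose axes are the flange's). Camera axes: x right, y down, z forward; pixel columns grow to the right and rows downward; lengths in m; the calibration is good to about 2 mm. A picture is of the moment at which its call begins: read the wrist's pose just before it. camera_model takes no time and is no camera call.
- arm.job_done(): hands the job in, once; it reports no verdict.
The state is a dict: "t": time; "q": joint angles; "qd": joint speeds; "joint_efforts": joint torques, N m; "eef_pos": TCP position; "ee_rot": TCP orientation; "force": force on the tool from outside, world axes, zero at the start; "moment": the same for the moment, N m; "width": finger opening in m.
Only numpy, scipy, OpenCV 4.12 (cv2) and the standard library are available. Lean on these libraries where they do the work, as an engineer would, in place of code of your own. Each camera call takes 0.05 s, during which the arm holds its last target.

## Working session

There is one attempt and no reset: what is moved stays moved. The work goes in short steps, Python scripts to look and compute and a tool call to move; the robot and the scene stay as the last step left them, time stands still between calls to the robot, and variables do not carry over. Pictures are saved under pics/ and viewed, and the job is handed in when it is done.

Besides the shell and the picture viewer there is one more tool, called after "Call:" as name(argument=value, ...) on one line, values as JSON. jog_arm: Moves the arm, as the interface text tells. Its arguments: {"type":"object","properties":{"motion":{"type":"array","items":{"type":"array","items":{"type":"array","items":{"type":"number"}}}},"newtons":{"type":"number"}},"required":["motion"]}

```bash
ls; mkdir -p pics
python3 - <<'E'
from station import arm, optics
import cv2
s=arm.get_state(); print(s)
for n in("side","top","wrist"):
    im=optics.grab_frame(n); cv2.imwrite(f"pics/{n}0.png",im[:,:,::-1])
    m=optics.camera_model(n); print(n,m)
E
```

```text
pics
{'t': 0.0, 'q': array([-8.66912596e-01,  3.59392920e-01,  1.10434326e-02, -3.49541330e-04,
       -1.22408497e+00, -2.88108167e-01]), 'qd': array([-0.00069045,  0.00048255, -0.00029789,  0.00167397, -0.00089151,
        0.00018574]), 'joint_efforts': array([-4.05343872e-04, -5.82710123e+01,  2.93040562e+01,  6.99718907e+00,
        6.58313889e-03, -1.79835492e-04]), 'eef_pos': array([ 0.27242968, -0.61708251,  0.24761214]), 'ee_rot': array([ 3.13992867e+00, -1.50456397e-04, -2.72593601e+00]), 'force': array([ 0.63042471,  0.43884913, -0.17292302]), 'moment': array([-0.03446529, -0.02080143,  0.03445992]), 'width': 0.08765692018601232}
side {'mtx': array([[573.18443883,   0.        , 328.13635196],
       [  0.        , 573.18443883, 247.35444356],
       [  0.        ,   0.        ,   1.        ]]), 'R': array([[-0.76416393, -0.64489461, -0.01282304],
       [-0.41840954,  0.51072587, -0.75106095],
       [ 0.49090422, -0.5685684 , -0.66010834]]), 't': array([0.44989744, 0.2962302 , 1.36814708])}
top {'mtx': array([[552.56255032,   0.        , 322.2562367 ],
       [  0.        , 552.56255032, 230.54530343],
       [  0.        ,   0.        ,   1.        ]]), 'R': array([[-0.01873564, -0.99979474, -0.00771033],
       [-0.99313308,  0.0195004 , -0.11535347],
       [ 0.11548015,  0.00549616, -0.99329458]]), 't': array([0.04078884, 0.56816718, 1.21882088])}
wrist {'mtx': array([[359.85916758,   0.        , 321.55040511],
       [  0.        , 359.85916758, 239.27073985],
       [  0.        ,   0.        ,   1.        ]]), 'mount': array([[ 4.18949050e-04, -9.64792249e-01, -2.63012816e-01,
         7.10700216e-02],
       [ 9.99999863e-01,  3.21431917e-04,  4.13797214e-04,
        -9.15901363e-04],
       [-3.14687630e-04, -2.63012954e-01,  9.64792251e-01,
        -1.36121215e-01],
       [ 0.00000000e+00,  0.00000000e+00,  0.00000000e+00,
         1.00000000e+00]])}
```

View pics/side0.png

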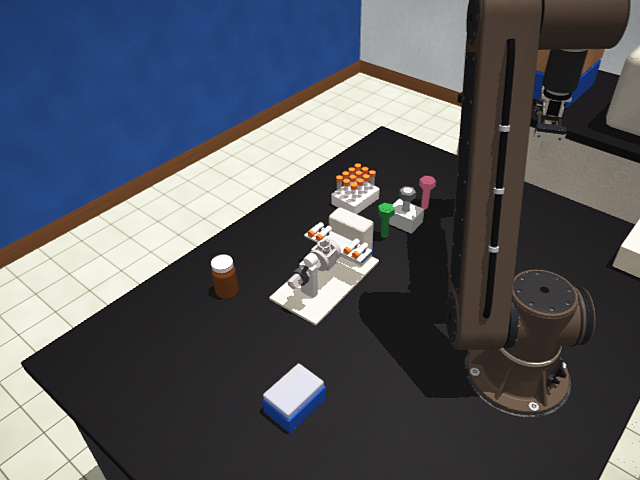

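View pics/top0.png

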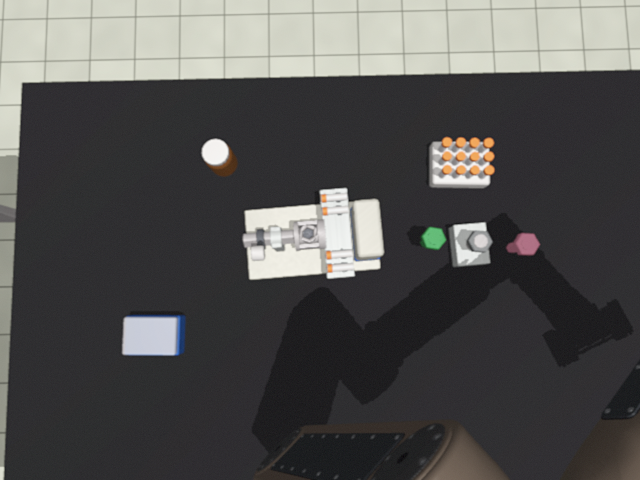

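View pics/wrist0.png

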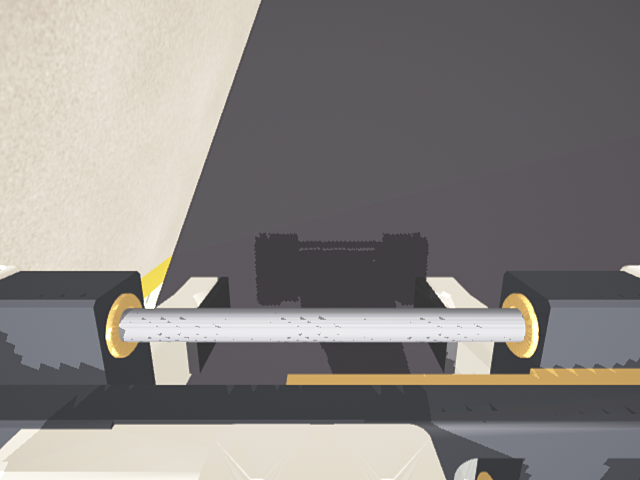

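Run:
```python
import cv2
a=cv2.imread("pics/top0.png")
cv2.imwrite("pics/top0m.png",cv2.resize(a[180:290,235:395],None,fx=5,fy=5,interpolation=cv2.INTER_CUBIC))
cv2.imwrite("pics/top0k.png",cv2.resize(a[200:290,400:550],None,fx=5,fy=5,interpolation=cv2.INTER_CUBIC))
a=cv2.imread("pics/side0.png")
cv2.imwrite("pics/side0m.png",cv2.resize(a[170:330,260:440],None,fx=4,fy=4,interpolation=cv2.INTER_CUBIC)[:600])
```

```text
(no output)
```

View pics/top0m.png

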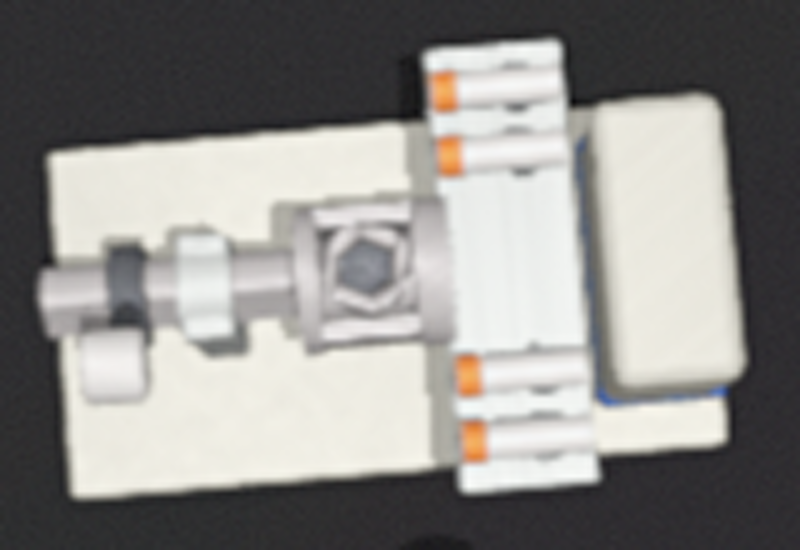

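View pics/top0k.png

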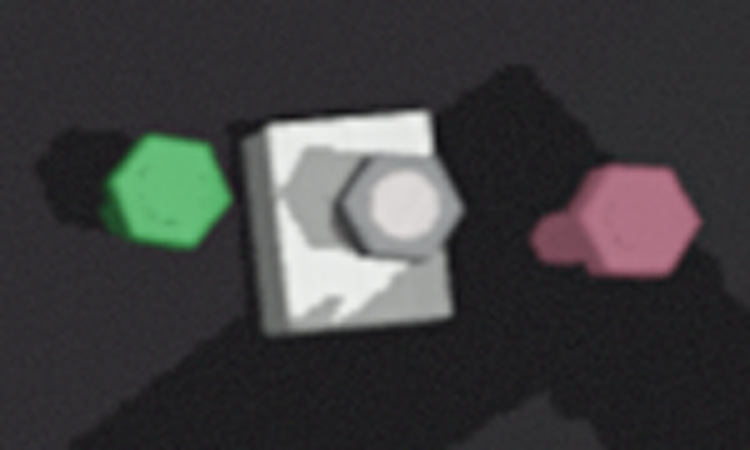

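View pics/side0m.png

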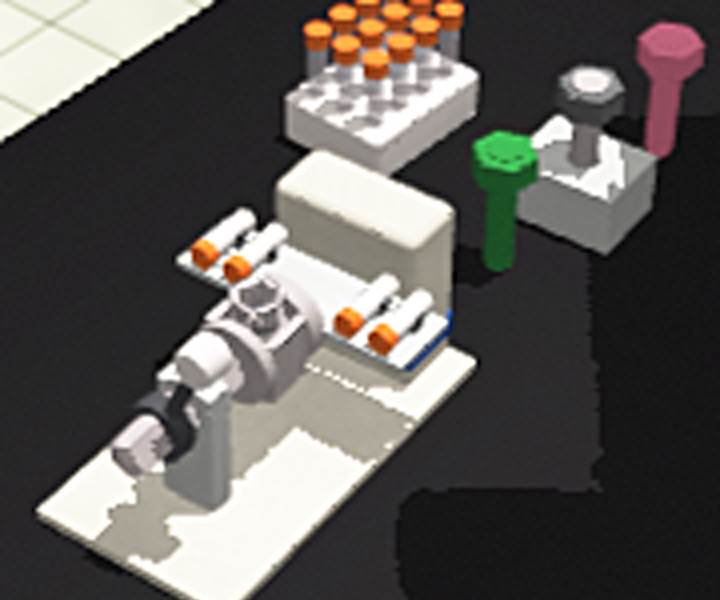

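```bash
cat > h.py <<'E'
import numpy as np, cv2
from scipy.spatial.transform import Rotation as Ro
from station import arm, optics
def ray(n,uv,s=None):
    m=optics.camera_model(n); d=np.linalg.inv(m["mtx"])@np.array([uv[0],uv[1],1.])
    if n=="wrist":
        s=s or arm.get_state(); T=np.eye(4); T[:3,:3]=Ro.from_euler("xyz",s["ee_rot"]).as_matrix(); T[:3,3]=s["eef_pos"]
        W=T@m["mount"]; return W[:3,3],W[:3,:3]@d
    return -m["R"].T@m["t"], m["R"].T@d
def onz(n,uv,z,s=None):
    o,d=ray(n,uv,s); return o+d*(z-o[2])/d[2]
def proj(n,X,s=None):
    m=optics.camera_model(n); X=np.asarray(X,float)
    if n=="wrist":
        s=s or arm.get_state(); T=np.eye(4); T[:3,:3]=Ro.from_euler("xyz",s["ee_rot"]).as_matrix(); T[:3,3]=s["eef_pos"]
        c=(np.linalg.inv(T@m["mount"])@np.r_[X,1])[:3]
    else: c=m["R"]@X+m["t"]
    p=m["mtx"]@c; return p[:2]/p[2]
def meet(a,b):
    (o1,d1),(o2,d2)=a,b
    d1=d1/np.linalg.norm(d1);d2=d2/np.linalg.norm(d2)
    A=np.stack([d1,-d2],1); k=np.linalg.lstsq(A,o2-o1,rcond=None)[0]
    p,q=o1+k[0]*d1,o2+k[1]*d2; return (p+q)/2,np.linalg.norm(p-q)
def totool(X,s=None,off=(0,0,0)):
    s=s or arm.get_state(); R=Ro.from_euler("xyz",s["ee_rot"]); return R.inv().apply(np.asarray(X)-s["eef_pos"])
E
python3 - <<'E'
from h import *
np.set_printoptions(precision=4,suppress=True)
f=lambda x,y,ox=235,oy=180:(ox+x/5-.4,oy+y/5-.4)
A,B,C=[onz("top",f(*p),.012) for p in((47,152),(72,498),(727,443))]
print(A,B,C,"short",np.linalg.norm(A-B),"long",np.linalg.norm(B-C))
yax=(B-C)[:2]; print("yaw of mixer y",np.degrees(np.arctan2(yax[1],yax[0])), "from x", np.degrees(np.arctan2((A-B)[1],(A-B)[0])))
print("screw",onz("top",f(368,265),.141))
for z in(.123,):
  print("keytop",onz("top",f(404,205,400,200),z))
# key top side view: crop (590,85)/4+(260,170)
print("key meet",meet(ray("top",f(404,205,400,200)),ray("side",(260+590/4,170+84/4))))
print("stand corners",[onz("top",f(x,y,400,200),.052) for x,y in((267,125),(430,110),(452,318),(288,322))])
print("knob meet",meet(ray("top",f(115,365)),ray("side",(260+205/4,170+355/4))), )
print("screw meet",meet(ray("top",f(368,265)),ray("side",(260+258/4,170+296/4))), )
E
```

```text
[0.6228 0.2103 0.012 ] [0.4628 0.1993 0.012 ] [ 0.4821 -0.1002  0.012 ] short 0.16035967736021245 long 0.300169312710684
yaw of mixer y 93.69860176736452 from x 3.94924494112356
screw [0.5526 0.0584 0.141 ]
keytop [ 0.5307 -0.3011  0.123 ]
key meet (array([ 0.5307, -0.3027,  0.1184]), np.float64(0.0010002258542741692))
stand corners [array([ 0.5743, -0.2619,  0.052 ]), array([ 0.5796, -0.3348,  0.052 ]), array([ 0.4867, -0.3396,  0.052 ]), array([ 0.4863, -0.2672,  0.052 ])]
knob meet (array([0.5089, 0.1576, 0.1811]), np.float64(0.0028345310187511807))
screw meet (array([0.5519, 0.0578, 0.1383]), np.float64(0.0025111047502608054))
```

Run:
```python
from h import *
s=arm.get_state(); print(totool((.5089,.1576,.2476),s), s["ee_rot"])
```

```text
[-0.52918042  0.6133098   0.00097161] [ 3.14031039e+00 -1.21405205e-04 -2.72586967e+00]
```

Call:
jog_arm(motion=[[[-0.529, 0.613, 0.001, 0, 0, 20, 0.06], [-0.529, 0.613, 0.001, 0, 0, 20, 0.06], [-0.529, 0.613, 0.001, 0, 0, 20, 0.06], [-0.529, 0.613, 0.001, 0, 0, 20, 0.06], [-0.529, 0.613, 0.001, 0, 0, 20, 0.06], [-0.529, 0.613, 0.001, 0, 0, 20, 0.06], [-0.529, 0.613, 0.001, 0, 0, 20, 0.06], [-0.529, 0.613, 0.001, 0, 0, 20, 0.06]]])

```text
t: 0.95
eef_pos: [0.389, -0.2342, 0.2482]
ee_rot: [3.14, -0.0, -3.075]
force: [1.9, 0.9, -0.3]
width: 0.0599
```

Run:
```python
from h import *
s=arm.get_state(); print(totool((.5089,.1576,.25),s), s["ee_rot"],s["eef_pos"])
```

```text
[-0.1456727   0.38293566 -0.0014032 ] [ 3.14046705e+00 -8.13246389e-05 -3.07517703e+00] [ 0.38896242 -0.23415742  0.24817761]
```

Call:
jog_arm(motion=[[[-0.146, 0.383, 0, 0, 0, 0, 0.06], [-0.146, 0.383, 0, 0, 0, 0, 0.06], [-0.146, 0.383, 0, 0, 0, 0, 0.06], [-0.146, 0.383, 0, 0, 0, 0, 0.06], [-0.146, 0.383, 0, 0, 0, 0, 0.06], [-0.146, 0.383, 0, 0, 0, 0, 0.06], [-0.146, 0.383, 0, 0, 0, 0, 0.06], [-0.146, 0.383, 0, 0, 0, 0, 0.06]]])

```text
t: 1.75
eef_pos: [0.5059, 0.1487, 0.2487]
ee_rot: [3.14, 0.0, -3.075]
force: [0.7, -0.3, 0.2]
width: 0.0601
```

Run:
```python
from h import *
for i in range(1):
  s=arm.get_state(); print(totool((.5089,.1576,.18),s), s["ee_rot"],s["eef_pos"],s["qd"])
im=optics.grab_frame("wrist"); cv2.imwrite("pics/w1.png",im[:,:,::-1])
print(proj("wrist",(.5089,.1576,.1766),s),proj("wrist",(.5525,.0582,.141),s))
```

```text
[-0.00362322  0.00858946  0.06870161] [ 3.14026807e+00  2.05807873e-04 -3.07468306e+00] [0.50585115 0.14869578 0.24868942] [ 0.62456625  0.45013073  0.51175061  0.00410049 -0.06038721 -0.62498195]
[337.01860068 267.02555665] [195.3646282  298.07623564]
```

View pics/w1.png

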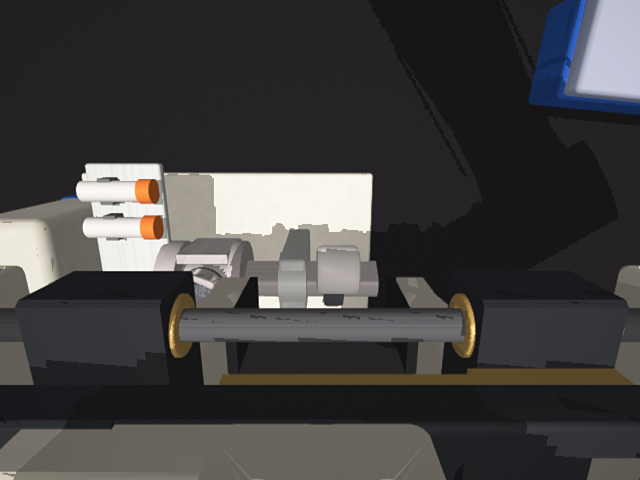

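The wrist view shows the knob at (339,270), where projection predicts (337,267), so the estimate holds. I'm descending and pinching.

Call:
jog_arm(motion=[[[-0.004, 0.009, 0.04, 0, 0, 0, 0.06], [-0.004, 0.009, 0.069, 0, 0, 0, 0.06], [-0.004, 0.009, 0.069, 0, 0, 0, 0.05], [-0.004, 0.009, 0.069, 0, 0, 0, 0.02], [-0.004, 0.009, 0.069, 0, 0, 0, 0.02], [-0.004, 0.009, 0.069, 0, 0, 0, 0.02], [-0.004, 0.009, 0.069, 0, 0, 0, 0.02], [-0.004, 0.009, 0.069, 0, 0, 0, 0.02]]], newtons=12)

```text
t: 2.6
eef_pos: [0.5115, 0.1591, 0.1803]
ee_rot: [-3.138, -0.0, -3.074]
force: [2.2, -18.2, 1.9]
width: 0.0257
```

Run:
```python
from h import *
np.set_printoptions(precision=4,suppress=True)
s=arm.get_state(); print(s["eef_pos"],s["ee_rot"],s["width"],s["force"])
ex=np.array([.9978,.0663,0]);ey=np.array([-.0663,.9978,0]);o=np.array([.5525,.0582,.1])
g=s["eef_pos"]-[0,0,.003]-o; a0=np.arctan2(g@ex,g[2]);print(g@ex,g@ey,g[2],a0)
for a in np.linspace(a0,.6,9)[1:]:
  print(a,totool(o+.102*ey+.085*(np.sin(a)*ex+np.cos(a)*np.array([0,0,1]))+[0,0,.003],s))
```

```text
[0.5115 0.1591 0.1803] [-3.1377 -0.0001 -3.0738] 0.02571958318538503 [  2.2163 -18.187    1.8599]
-0.03420756552843724 0.10338072359550576 0.07731832384962048 -0.41653679211311
-0.28946969309897125 [-0.0099 -0.0014 -0.0041]
-0.16240259408483249 [-0.0205 -0.0014 -0.0066]
-0.03533549507069372 [-0.0312 -0.0015 -0.0076]
0.09173160394344504 [-0.042  -0.0015 -0.0073]
0.21879870295758375 [-0.0527 -0.0015 -0.0057]
0.34586580197172256 [-0.063  -0.0015 -0.0026]
0.4729329009858614 [-0.0729 -0.0015  0.0016]
0.6 [-0.0822 -0.0015  0.0072]
```

Call:
jog_arm(motion=[[[-0.01, -0.002, -0.004, 0, 0, 0, 0.02], [-0.0205, -0.002, -0.0065, 0, 0, 0, 0.02], [-0.031, -0.002, -0.0075, 0, 0, 0, 0.02], [-0.042, -0.002, -0.0075, 0, 0, 0, 0.02], [-0.053, -0.002, -0.0055, 0, 0, 0, 0.02], [-0.063, -0.002, -0.0025, 0, 0, 0, 0.02], [-0.073, -0.002, 0.0015, 0, 0, 0, 0.02], [-0.082, -0.002, 0.007, 0, 0, 0, 0.02]]])

```text
t: 3.4
eef_pos: [0.5949, 0.1641, 0.1756]
ee_rot: [-3.141, 0.004, -3.074]
force: [-1.9, 5.2, 2.9]
width: 0.0258
```

Call:
jog_arm(motion=[[[0, 0, 0, 0, 0, 0, 0.02], [0, 0, 0, 0, 0, 0, 0.02]]])

```text
t: 3.6
eef_pos: [0.5947, 0.1641, 0.1758]
ee_rot: [3.141, 0.004, -3.075]
force: [0.3, 2.4, -5.3]
width: 0.0257
```

```bash
cat > ck.py <<'E'
from h import *
import sys
np.set_printoptions(precision=4,suppress=True)
s=arm.get_state(); print(s["eef_pos"],s["ee_rot"],s["width"],s["force"])
ex=np.array([.9978,.0663,0]);ey=np.array([-.0663,.9978,0]);o=np.array([.5525,.0582,.1])
g=s["eef_pos"]-[0,0,.003]-o; print(g@ex,g@ey,g[2],np.arctan2(g@ex,g[2]),np.hypot(g@ex,g[2]))
for n in("top","side"):
    im=optics.grab_frame(n)[:,:,::-1]; cv2.imwrite(f"pics/{n}{sys.argv[1]}.png",im)
    u,v=proj(n,o).astype(int)
    cv2.imwrite(f"pics/{n}{sys.argv[1]}c.png",cv2.resize(im[v-60:v+60,u-80:u+80],None,fx=5,fy=5,interpolation=cv2.INTER_CUBIC))
    print(n,u,v)
E
python3 ck.py 2
```

```text
[0.5947 0.1641 0.1758] [ 3.1414  0.004  -3.0746] 0.02566643212622821 [ 0.2805  2.4248 -5.3068]
0.04914910090261844 0.10290171315963999 0.0727765473738666 0.5939849749633391 0.0878183350286056
top 308 234
side 323 254
```

View pics/side2c.png

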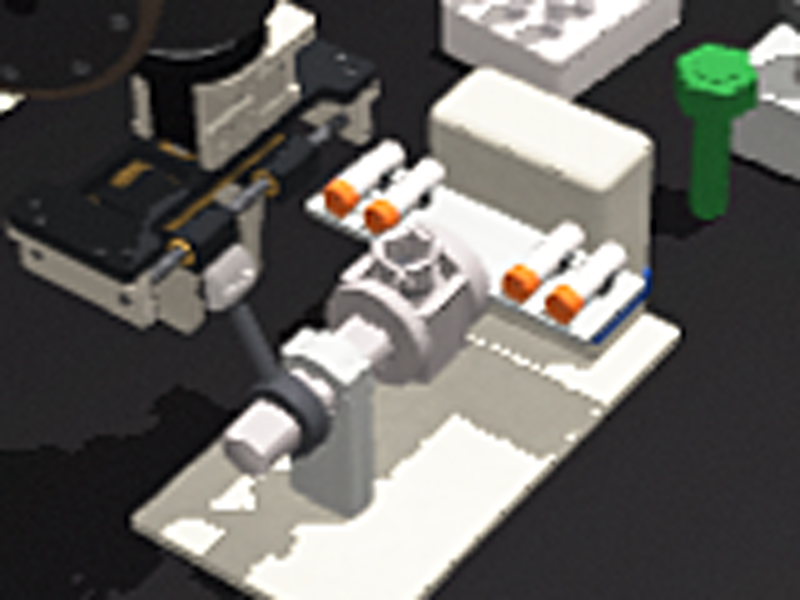

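View pics/top2c.png

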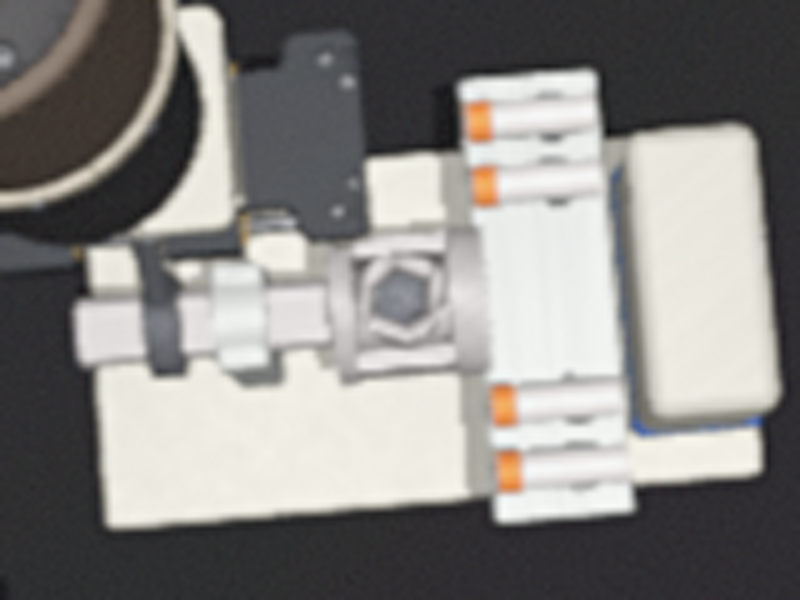

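The knob is held between the fingers at side-crop (232,275), and the flat at the shaft end looks upward. I'm releasing, rising and measuring.

Call:
jog_arm(motion=[[[0, 0, 0, 0, 0, 0, 0.05], [0, 0, 0, 0, 0, 0, 0.05], [0, 0, 0, 0, 0, 0, 0.05], [0, 0, -0.03, 0, 0, 0, 0.05], [0, 0, -0.08, 0, 0, 0, 0.05], [0, -0.05, -0.08, 0, 0, 0, 0.05], [0, -0.1, -0.08, 0, 0, 0, 0.05], [0, -0.14, -0.08, 0, 0, 0, 0.05]]])

```text
t: 4.5
eef_pos: [0.6036, 0.0226, 0.2568]
ee_rot: [3.141, 0.006, -3.074]
force: [0.0, -0.4, -0.4]
width: 0.0499
```

```bash
python3 ck.py 3
python3 - <<'E'
from h import *
s=arm.get_state();im=optics.grab_frame("wrist"); cv2.imwrite("pics/w3.png",im[:,:,::-1]);print(s["eef_pos"],proj("wrist",(.5525,.0582,.141),s))
E
```

```text
[0.6036 0.0226 0.2568] [ 3.1414  0.0057 -3.0735] 0.04990102122136568 [ 0.0229 -0.4453 -0.4342]
0.048678537948646995 -0.038882839905667696 0.15381908714913964 0.30649408854982035 0.16133788032638982
top 308 234
side 323 254
[0.60358669 0.02034394 0.25650863] [382.43524074 173.69664634]
```

View pics/side3c.png

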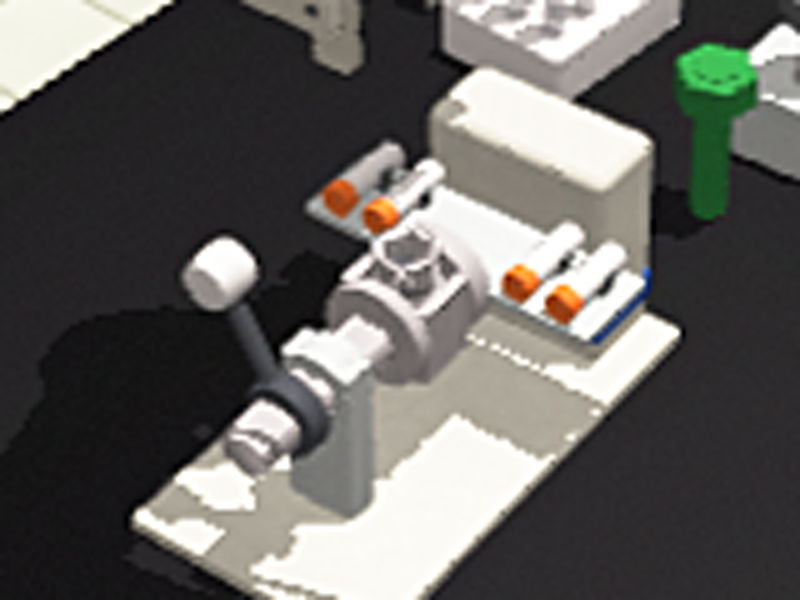

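View pics/top3c.png

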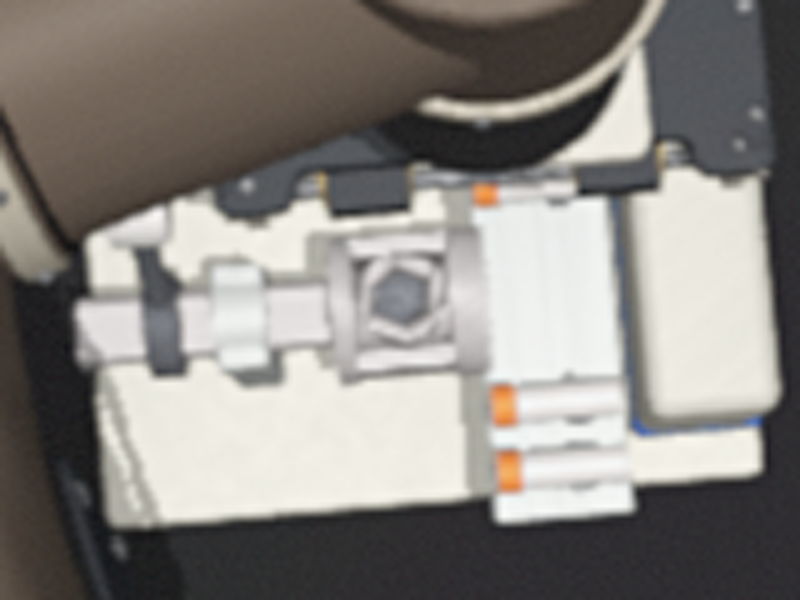

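View pics/w3.png

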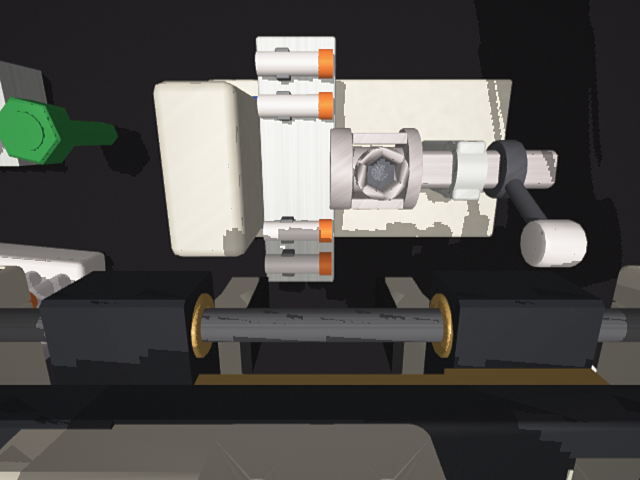

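Run:
```python
from h import *
np.set_printoptions(precision=4,suppress=True)
ex=np.array([.9978,.0663,0]);ey=np.array([-.0663,.9978,0]);o=np.array([.5525,.0582,.1])
s=arm.get_state();print(s["eef_pos"])
p,d=meet(ray("wrist",(554,243),s),ray("side",(287,249)));g=p-o;print(p,d,g@ex,g@ey,g[2],np.arctan2(g@ex,g[2]))
for a in(.5,.6,.7):
  X=o+.102*ey+.085*(np.sin(a)*ex+np.cos(a)*np.array([0,0,1])); print(a,proj("side",X),proj("wrist",X,s))
a=cv2.imread("pics/w3.png");cv2.imwrite("pics/w3c.png",cv2.resize(a[120:220,320:440],None,fx=6,fy=6,interpolation=cv2.INTER_CUBIC))
im=optics.grab_frame("wrist")[:,:,::-1]; cv2.imwrite("pics/w4.png",im)
cv2.imwrite("pics/w4c.png",cv2.resize(im[120:220,320:440],None,fx=6,fy=6,interpolation=cv2.INTER_CUBIC))
```

```text
[0.6037 0.022  0.2564]
[0.5842 0.1646 0.1763] 0.002722018800710603 0.038636080789887284 0.10403024536393525 0.07628981862819226 0.46878491842088216
0.5 [286.4393 248.4736] [547.6703 243.4419]
0.6 [284.3411 248.6882] [541.6489 252.282 ]
0.7 [282.4235 249.1794] [535.4498 259.6372]
```

View pics/w4c.png

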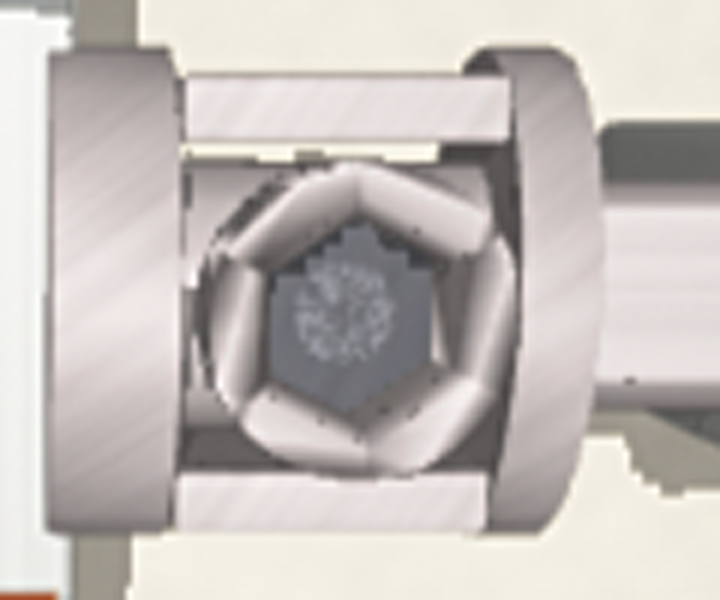

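Run:
```python
import cv2
a=cv2.imread("pics/side3.png");cv2.imwrite("pics/s3z.png",cv2.resize(a[235:300,270:350],None,fx=9,fy=9,interpolation=cv2.INTER_CUBIC))
a=cv2.imread("pics/w4.png");cv2.imwrite("pics/w4z.png",cv2.resize(a[125:285,440:600],None,fx=3.7,fy=3.7,interpolation=cv2.INTER_CUBIC))
```

```text
(no output)
```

View pics/s3z.png

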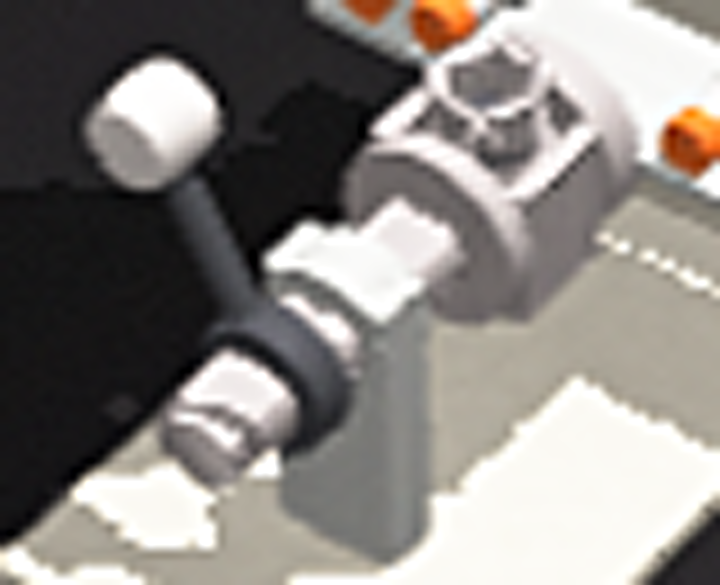

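View pics/w4z.png

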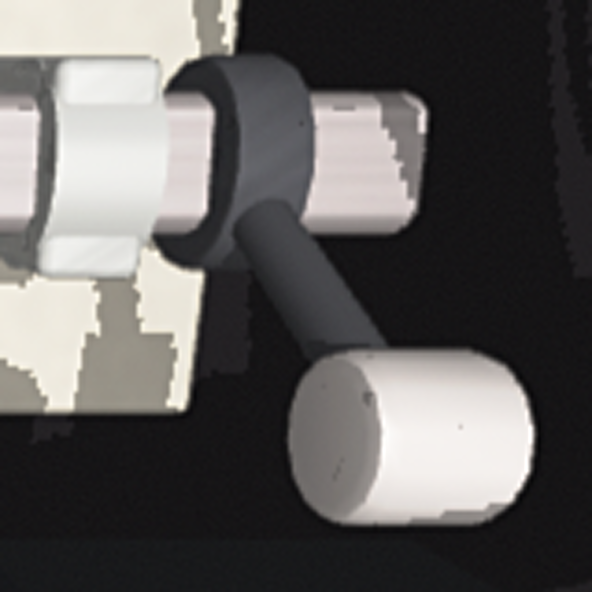

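Run:
```python
from h import *
np.set_printoptions(precision=4,suppress=True)
ex=np.array([.9978,.0663,0]);ey=np.array([-.0663,.9978,0]);o=np.array([.5525,.0582,0.])
ez=np.array([0,0,1.])
s=arm.get_state();print(s["eef_pos"],s["ee_rot"])
W=lambda x,y,z:proj("wrist",o+x*ex+y*ey+z*ez,s)
print("base corner -x",W(-.08,.147,.012),"+x",W(.08,.147,.012))
print("screw",W(0,0,.1415),W(0,0,.139))
print("shaft end flat edges",W(-.0102,.138,.111),W(.0102,.138,.111))
print("pillar top corners",[W(x,y,.122) for x in(-.0225,.0225) for y in(.058,.08)])
for a in(.4,.45,.5,.55,.6,.65): print(a,W(.085*np.sin(a),.102,.1+.085*np.cos(a)), proj("side",o+.085*np.sin(a)*ex+.102*ey+(.1+.085*np.cos(a))*ez))
im=cv2.imread("pics/w4.png"); g=cv2.cvtColor(im,cv2.COLOR_BGR2GRAY)
m=(g[200:290,500:600]>90).astype(np.uint8)
n,l,st,c=cv2.connectedComponentsWithStats(m); print(st[1:],c[1:]+[500,200])
S=lambda x,y,z:proj("side",o+x*ex+y*ey+z*ez)
print("side base corners",S(-.08,.147,.012),S(.08,.147,.012),S(-.08,-.153,.012),"screw",S(0,0,.1415),"shaft end",S(0,.138,.1))
im=cv2.imread("pics/side3.png"); g=cv2.cvtColor(im,cv2.COLOR_BGR2GRAY)
m=(g[235:265,275:297]>100).astype(np.uint8);n,l,st,c=cv2.connectedComponentsWithStats(m); print(st[1:],c[1:]+[275,235])
```

```text
[0.6038 0.0233 0.2562] [ 3.1415  0.0049 -3.0763]
base corner -x [512.3625  78.0359] +x [491.6934 236.5218]
screw [378.4152 173.3368] [377.8656 173.0087]
shaft end flat edges [554.0497 156.0095] [549.5248 182.9394]
pillar top corners [array([455.817 , 139.3157]), array([486.244 , 139.2963]), array([449.9133, 201.0556]), array([478.9942, 201.0363])]
0.4 [551.5311 233.3082] [288.6981 248.5415]
0.45 [548.7312 238.6307] [287.55  248.472]
0.5 [545.8403 243.5991] [286.4393 248.4736]
0.55 [542.8749 248.2041] [285.3689 248.5459]
0.6 [539.8508 252.4401] [284.3411 248.6882]
0.65 [536.7832 256.304 ] [283.3586 248.8997]
[[  18   20   67   47 2757]] [[550.6583 242.9648]]
side base corners [315.4151 323.3573] [268.2539 297.0499] [378.4311 259.2229] screw [323.7223 243.0005] shaft end [291.5914 284.255 ]
[[  5   6  14  15 151]] [[286.6358 248.2252]]
```

View pics/w4.png

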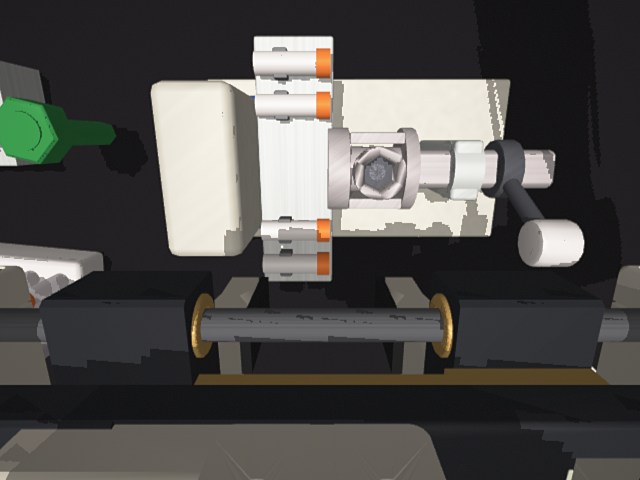

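Run:
```python
from h import *
s=arm.get_state();print(totool((.5856,.163,.178),s))
```

```text
[0.00939288 0.14061072 0.07818757]
```

Call:
jog_arm(motion=[[[0.009, 0.05, 0, 0, 0, 0, 0.055], [0.009, 0.1, 0, 0, 0, 0, 0.055], [0.009, 0.14, 0, 0, 0, 0, 0.055], [0.009, 0.14, 0.02, 0, 0, 0, 0.055], [0.009, 0.14, 0.05, 0, 0, 0, 0.055], [0.009, 0.14, 0.078, 0, 0, 0, 0.055], [0.009, 0.14, 0.078, 0, 0, 0, 0.055], [0.009, 0.14, 0.078, 0, 0, 0, 0.045]]])

```text
t: 5.5
eef_pos: [0.5862, 0.1631, 0.1787]
ee_rot: [-3.141, 0.005, -3.075]
force: [0.3, 0.4, 1.4]
width: 0.0514
```

Call:
jog_arm(motion=[[[0, 0, 0, 0, 0, 0, 0.02], [0, 0, 0, 0, 0, 0, 0.02], [0, 0, 0, 0, 0, 0, 0.02], [0, 0, 0, 0, 0, 0, 0.02]]], newtons=20)

```text
t: 5.9
eef_pos: [0.5867, 0.1636, 0.1798]
ee_rot: [3.141, 0.007, -3.075]
force: [-1.7, 2.7, 3.4]
width: 0.0257
```

Run:
```python
from h import *
np.set_printoptions(precision=4,suppress=True)
s=arm.get_state(); print(s["eef_pos"],s["ee_rot"],s["width"],s["force"])
ex=np.array([.9978,.0663,0]);ey=np.array([-.0663,.9978,0]);o=np.array([.5525,.0582,.1])
g=s["eef_pos"]-[0,0,.003]-o; a0=np.arctan2(g@ex,g[2]);print(g@ex,g@ey,g[2],a0)
for a in (.55,.6,.61,.62):
  print(a,totool(o+.1025*ey+.085*(np.sin(a)*ex+np.cos(a)*np.array([0,0,1]))+[0,0,.003],s))
```

```text
[0.5867 0.1636 0.1798] [ 3.141   0.0066 -3.075 ] 0.025664583135843872 [-1.7066  2.6724  3.3921]
0.04110305729594582 0.10292913191946555 0.07676934343509087 0.4915725431152151
0.55 [-0.0033 -0.0004  0.0043]
0.6 [-0.0068 -0.0004  0.0067]
0.61 [-0.0075 -0.0004  0.0071]
0.62 [-0.0082 -0.0004  0.0076]
```

Call:
jog_arm(motion=[[[-0.005, 0, 0.0025, 0, 0, 0, 0.02], [-0.0095, 0, 0.006, 0, 0, 0, 0.02], [-0.0095, 0, 0.006, 0, 0, 0, 0.02], [-0.0095, 0, 0.006, 0, 0, 0, 0.02]]])

```text
t: 6.3
eef_pos: [0.5966, 0.1643, 0.1738]
ee_rot: [3.141, 0.007, -3.075]
force: [0.4, 1.0, 0.9]
width: 0.0258
```

Call:
jog_arm(motion=[[[0, 0, 0, 0, 0, 0, 0.055], [0, 0, 0, 0, 0, 0, 0.055], [0, 0, 0, 0, 0, 0, 0.055], [0, 0, -0.03, 0, 0, 0, 0.055], [0, 0, -0.08, 0, 0, 0, 0.055], [0, -0.05, -0.08, 0, 0, 0, 0.055], [0, -0.1, -0.08, 0, 0, 0, 0.055], [0, -0.14, -0.08, 0, 0, 0, 0.055]]])

```text
t: 7.1
eef_pos: [0.6051, 0.0228, 0.2543]
ee_rot: [3.141, 0.008, -3.075]
force: [0.0, 0.2, 0.0]
width: 0.055
```

Call:
jog_arm(motion=[[[0, 0, 0, 0, 0, 0, 0.055], [0, 0, 0, 0, 0, 0, 0.055]]])

```text
t: 7.3
eef_pos: [0.6051, 0.0217, 0.2544]
ee_rot: [3.141, 0.008, -3.077]
force: [-1.3, 0.5, -0.0]
width: 0.0551
```

```bash
cat > kn.py <<'E'
from h import *
import sys
np.set_printoptions(precision=4,suppress=True)
ex=np.array([.9978,.0663,0]);ey=np.array([-.0663,.9978,0]);o=np.array([.5525,.0582,0.])
ez=np.array([0,0,1.])
s=arm.get_state();print(s["eef_pos"],s["ee_rot"])
im=optics.grab_frame("wrist")[:,:,::-1]; cv2.imwrite(f"pics/w{sys.argv[1]}.png",im)
si=optics.grab_frame("side")[:,:,::-1]; cv2.imwrite(f"pics/side{sys.argv[1]}.png",si)
for a in(.4,.45,.5,.55,.6,.65): X=o+.085*np.sin(a)*ex+.102*ey+(.1+.085*np.cos(a))*ez;print(a,proj("wrist",X,s), proj("side",X))
g=cv2.cvtColor(im,cv2.COLOR_BGR2GRAY)
m=(g[200:270,500:600]>90).astype(np.uint8)
n,l,st,c=cv2.connectedComponentsWithStats(m); print(st[1:],c[1:]+[500,200])
g=cv2.cvtColor(si,cv2.COLOR_BGR2GRAY)
m=(g[235:265,275:297]>100).astype(np.uint8);n,l,st,c=cv2.connectedComponentsWithStats(m); print(st[1:],c[1:]+[275,235])
E
python3 kn.py 5
```

```text
[0.6051 0.0217 0.2544] [ 3.1406  0.0082 -3.0768]
0.4 [556.3457 231.6166] [288.6981 248.5415]
0.45 [553.45   236.9951] [287.55  248.472]
0.5 [550.462  242.0144] [286.4393 248.4736]
0.55 [547.3985 246.6658] [285.3689 248.5459]
0.6 [544.2762 250.9433] [284.3411 248.6882]
0.65 [541.1104 254.8443] [283.3586 248.8997]
[[  14   30   64   40 2319]] [[545.2536 250.3221]]
[[  2   7  15  14 146]] [[284.0479 248.5616]]
```

Run:
```python
import cv2
a=cv2.imread("pics/side5.png");b=cv2.resize(a[235:300,270:350],None,fx=9,fy=9,interpolation=cv2.INTER_CUBIC);cv2.imwrite("pics/s5z.png",b)
g=cv2.cvtColor(cv2.imread("pics/w5.png"),cv2.COLOR_BGR2GRAY)
print((g[200:300,555]>90).nonzero()[0]+200,(g[200:300,545]>90).nonzero()[0][[0,-1]]+200)
```

```text
[231 232 233 234 235 236 237 238 239 240 241 242 243 244 245 246 247 248
 249 250 251 252 253 254 255 256 257 258 259 260 261 262 263 264 265 266
 267 268 269 270] [230 270]
```

View pics/s5z.png

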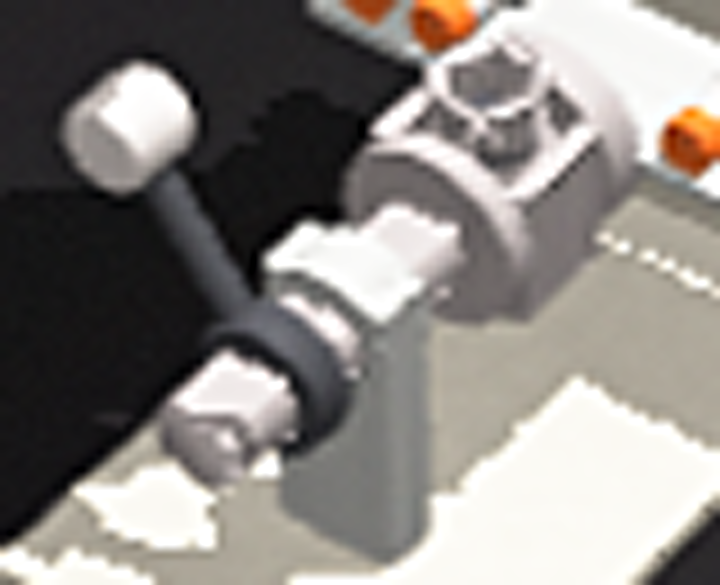

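View pics/w5.png

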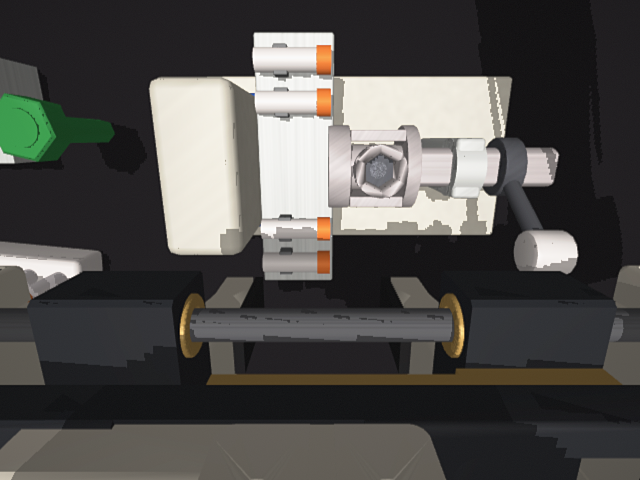

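Run:
```python
from h import *
np.set_printoptions(precision=4,suppress=True)
s4=dict(eef_pos=np.array([.6038,.0233,.2562]),ee_rot=np.array([3.1415,.0049,-3.0763]))
def dirs(pts,z):
    w=[onz("wrist",(320+x/6-.4,120+y/6-.4),z,s4) for x,y in pts]
    print("centre",np.mean(w,0))
    for i in range(3):
        d=w[i]-w[i+3]; print(np.degrees(np.arctan2(d[1],d[0]))%60, np.linalg.norm(d))
dirs([(357,165),(490,225),(480,380),(365,470),(240,405),(232,255)],.1405)
dirs([(357,215),(430,265),(435,365),(350,415),(265,375),(265,270)],.1265)
s=arm.get_state();print(s["eef_pos"],totool((.5307,-.3015,.25),s),np.degrees(s["ee_rot"][2]))
```

```text
centre [0.5521 0.0592 0.1405]
7.762096451865403 0.034703950454682025
10.012699491271007 0.03452390806947322
7.792253045540605 0.032390172811505254
centre [0.5532 0.0603 0.1265]
4.160129619457734 0.02394625013750077
7.850408055905575 0.023525334587140807
5.4361239270134405 0.02398252159048466
[0.6051 0.0233 0.2543] [ 0.096  -0.319   0.0032] -176.15898289612053
```

Call:
jog_arm(motion=[[[0.096, -0.319, 0.003, 0, 0, -85, 0.08], [0.096, -0.319, 0.003, 0, 0, -85, 0.08], [0.096, -0.319, 0.003, 0, 0, -85, 0.08], [0.096, -0.319, 0.003, 0, 0, -85, 0.08], [0.096, -0.319, 0.003, 0, 0, -85, 0.08], [0.096, -0.319, 0.003, 0, 0, -85, 0.08], [0.096, -0.319, 0.003, 0, 0, -85, 0.08], [0.096, -0.319, 0.003, 0, 0, -85, 0.08]]])

```text
t: 8.2
eef_pos: [0.53, -0.3042, 0.2497]
ee_rot: [-3.135, 0.004, -1.935]
force: [-0.3, 0.0, -0.9]
width: 0.0796
```

Run:
```python
from h import *
s=arm.get_state();print(s["q"],s["eef_pos"],totool((.5307,-.3015,.25),s),np.degrees(s["ee_rot"][2]))
```

```text
[-0.20332418  0.25067047 -0.13733928 -0.00269351 -1.17619086 -0.16023153] [ 0.5300113  -0.30420351  0.24968582] [-0.00277247  0.00031863 -0.00030639] -110.88845325370403
```

Call:
jog_arm(motion=[[[-0.002, 0, 0, 0, 0, -20, 0.08], [-0.002, 0, 0, 0, 0, -20, 0.08], [-0.002, 0, 0, 0, 0, -20, 0.08], [-0.002, 0, 0, 0, 0, -20, 0.08], [-0.002, 0, 0, 0, 0, -20, 0.08]]])

```text
t: 8.7
eef_pos: [0.5313, -0.3015, 0.2496]
ee_rot: [-3.135, 0.001, -1.587]
force: [0.5, 0.1, -0.0]
width: 0.0802
```

Run:
```python
from h import *
s=arm.get_state();print(s["q"],s["eef_pos"],s["ee_rot"],proj("wrist",(.5307,-.3015,.123),s))
im=optics.grab_frame("wrist")[:,:,::-1]; cv2.imwrite("pics/w6.png",im)
im=optics.grab_frame("top")[:,:,::-1]; cv2.imwrite("pics/top6.png",im)
```

```text
[-0.19829942  0.25041381 -0.13798373 -0.00273185 -1.17591572  0.18318225] [ 0.53128002 -0.30147287  0.24955074] [-3.13475878e+00  1.30536714e-03 -1.58695180e+00] [323.43867483 239.01313814]
```

View pics/w6.png

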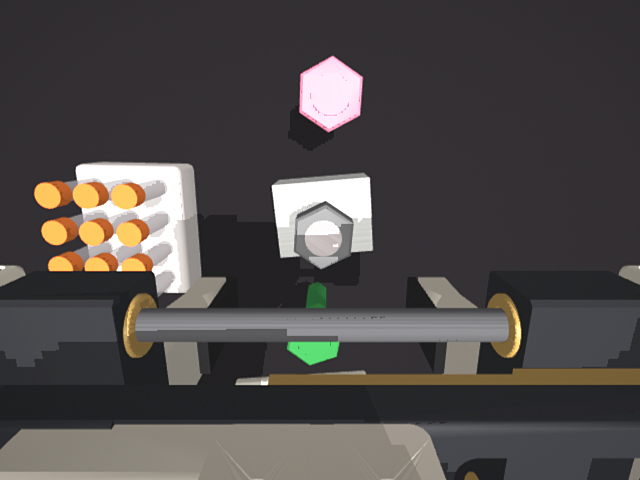

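Three candidates are in view: pink (331,94), grey in the aluminium stand (324,236) and green (316,340). The grey one in the stand is the one meant. Here's an enlarged crop to confirm it and read its orientation.

Run:
```python
import cv2
a=cv2.imread("pics/w6.png");cv2.imwrite("pics/w6c.png",cv2.resize(a[190:280,270:380],None,fx=6.5,fy=6.5,interpolation=cv2.INTER_CUBIC))
```

```text
(no output)
```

View pics/w6c.png

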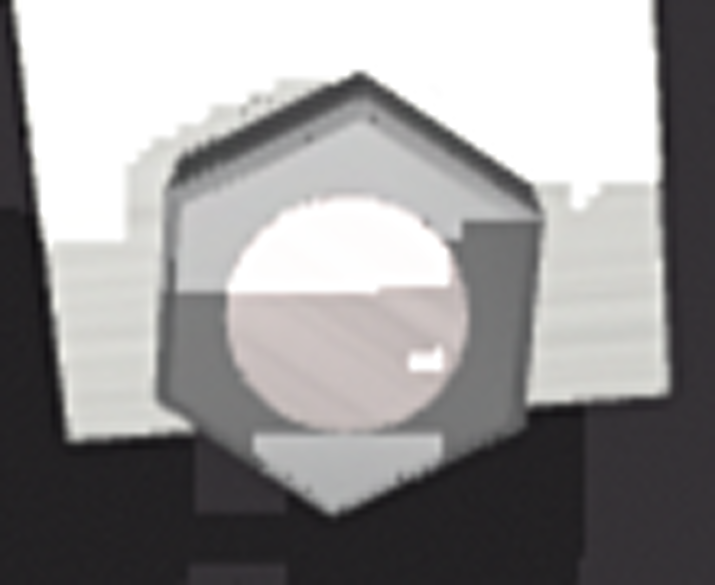

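Run:
```python
from h import *
s=arm.get_state()
w=[onz("wrist",(270+x/6.5-.4,190+y/6.5-.4),.123,s) for x,y in((362,105),(540,215),(525,430),(335,517),(160,400),(175,195))]
print(np.mean(w,0))
for i in range(3):
    d=w[i]-w[i+3]; print(np.degrees(np.arctan2(d[1],d[0])), np.linalg.norm(d))
print("circle",onz("wrist",(270+348/6.5-.4,190+314/6.5-.4),.123,s))
print(totool((.5307,-.3015,.1135),s))
```

```text
[ 0.53056028 -0.30275845  0.123     ]
-94.45124227455888 0.04973744060735564
-154.05763018898995 0.04947122582886765
144.380004942275 0.049576831060278076
circle [ 0.53073007 -0.30262399  0.123     ]
[-6.40608472e-05  1.33030730e-03  1.36120708e-01]
```

Call:
jog_arm(motion=[[[0.001, 0.001, 0.04, -0.4, 0, 4, 0.08], [0.001, 0.001, 0.08, -0.4, 0, 4, 0.08], [0.001, 0.001, 0.115, -0.4, 0, 4, 0.08], [0.001, 0.001, 0.136, -0.4, 0, 4, 0.08], [0.001, 0.001, 0.136, -0.4, 0, 4, 0.07], [0.001, 0.001, 0.136, -0.4, 0, 4, 0.055], [0.001, 0.001, 0.136, -0.4, 0, 4, 0.042], [0.001, 0.001, 0.136, -0.4, 0, 4, 0.038]]], newtons=40)

```text
t: 9.6
eef_pos: [0.532, -0.3028, 0.1154]
ee_rot: [-3.139, 0.001, -1.657]
force: [1.0, 0.6, -0.1]
width: 0.0534
```

Call:
jog_arm(motion=[[[0, 0, 0, 0, 0, 0, 0.038], [0, 0, 0, 0, 0, 0, 0.038], [0, 0, 0, 0, 0, 0, 0.038]]])

```text
t: 9.9
eef_pos: [0.5326, -0.3031, 0.1166]
ee_rot: [-3.137, 0.0, -1.656]
force: [-1.1, -0.4, 6.2]
width: 0.0436
```

Call:
jog_arm(motion=[[[0, 0, -0.03, 0, 0, 0, 0.038], [0, 0, -0.07, 0, 0, 0, 0.038], [0, 0, -0.11, 0, 0, 0, 0.038], [0, 0, -0.15, 0, 0, 0, 0.038], [0, 0, -0.18, 0, 0, 0, 0.038], [0, 0, -0.18, 0, 0, 0, 0.038]]])

```text
t: 10.5
eef_pos: [0.5333, -0.3038, 0.3015]
ee_rot: [-3.13, -0.002, -1.656]
force: [0.7, -0.6, -3.2]
width: 0.044
```

Run:
```python
from h import *
s=arm.get_state();print(s["q"],s["eef_pos"],s["ee_rot"],np.degrees(s["ee_rot"]),s["force"],s["width"],totool((.5525,.0585,.297),s))
for n in("side","wrist"):
  im=optics.grab_frame(n)[:,:,::-1]; cv2.imwrite(f"pics/{n}7.png",im)
a=cv2.imread("pics/side7.png");cv2.imwrite("pics/side7c.png",cv2.resize(a[110:260,330:480],None,fx=4,fy=4,interpolation=cv2.INTER_CUBIC))
```

```text
[-1.99887953e-01  2.23220695e-01 -5.66201533e-02  3.38363181e-04
 -1.27911263e+00  1.14504755e-01] [ 0.53326281 -0.30384978  0.30147282] [-3.12986451e+00 -1.67614007e-03 -1.65609397e+00] [-1.79328027e+02 -9.60357521e-02 -9.48871950e+01] [ 0.74469638 -0.58192152 -3.24229216] 0.04395002783822664 [-0.36267829  0.01174739  0.00372741]
```

View pics/side7c.png

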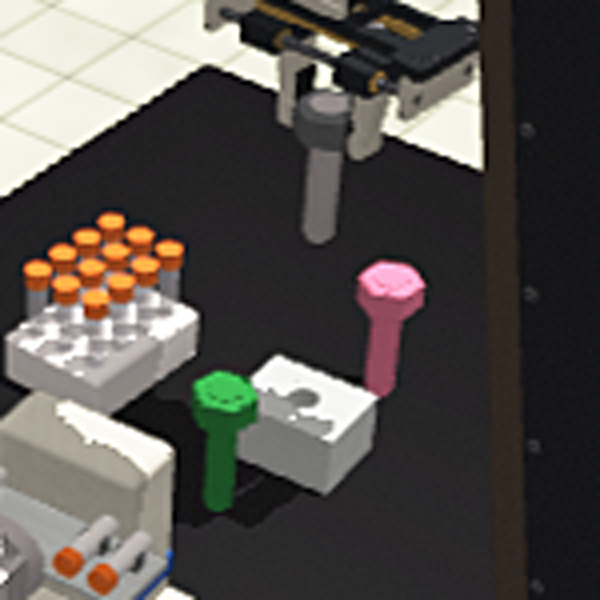

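View pics/wrist7.png

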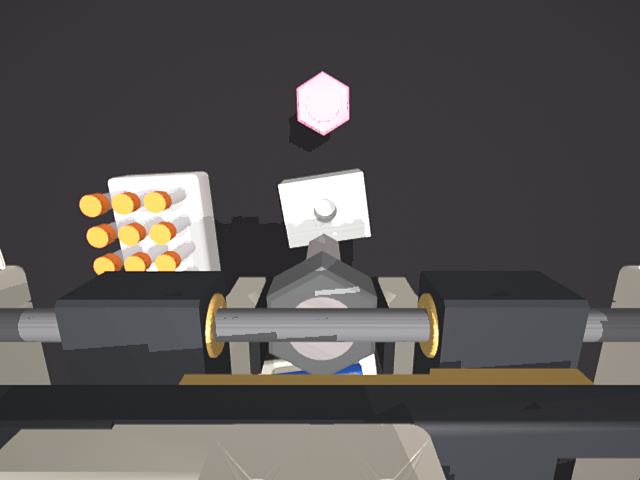

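Call:
jog_arm(motion=[[[-0.05, 0, 0.002, -0.7, 0, 0, 0.038], [-0.362, 0.012, 0.002, -0.7, 0, -41, 0.038], [-0.362, 0.012, 0.002, -0.7, 0, -41, 0.038], [-0.362, 0.012, 0.002, -0.7, 0, -41, 0.038], [-0.362, 0.012, 0.002, -0.7, 0, -41, 0.038], [-0.362, 0.012, 0.002, -0.7, 0, -41, 0.038], [-0.362, 0.012, 0.002, -0.7, 0, -41, 0.038], [-0.362, 0.012, 0.002, -0.7, 0, -41, 0.038]]])

```text
t: 11.4
eef_pos: [0.5497, 0.063, 0.2924]
ee_rot: [3.132, 0.004, -0.938]
force: [0.5, -0.2, -2.4]
width: 0.0438
```

Run:
```python
from h import *
s=arm.get_state();print(s["q"],s["eef_pos"],np.degrees(s["ee_rot"]),s["force"],s["width"],totool((.5525,.0587,.297),s))
```

```text
[ 0.4666422   0.13813701 -0.18178789 -0.00226551 -1.26073707  0.16715124] [0.54969193 0.0630059  0.29243398] [179.46307421   0.21555069 -53.72753564] [ 0.54536118 -0.21458185 -2.42700237] 0.04384450530865073 [ 0.00511559  0.00032654 -0.00458244]
```

Call:
jog_arm(motion=[[[0.004, 0, -0.004, 0.5, 0, 0, 0.038], [0.004, 0, -0.004, 0.5, 0, 0, 0.038], [0.004, 0, -0.004, 0.5, 0, 0, 0.038]]])

```text
t: 11.7
eef_pos: [0.5517, 0.0587, 0.2956]
ee_rot: [3.139, 0.004, -0.939]
force: [-0.9, -0.4, -2.0]
width: 0.0439
```

```bash
cat > vt.py <<'E'
from h import *
import sys
np.set_printoptions(precision=4,suppress=True)
k=sys.argv[1]
s=arm.get_state();print(s["eef_pos"],np.degrees(s["ee_rot"]),s["force"],s["moment"],s["width"],totool((.5525,.0587,s["eef_pos"][2]),s))
for n in("side","top"):
  im=optics.grab_frame(n)[:,:,::-1]; cv2.imwrite(f"pics/{n}{k}.png",im)
  u,v=proj(n,(.5525,.0587,.2)).astype(int)
  cv2.imwrite(f"pics/{n}{k}c.png",cv2.resize(im[v-50:v+50,u-50:u+50],None,fx=6,fy=6,interpolation=cv2.INTER_CUBIC)); print(n,u,v)
p=s["eef_pos"]
print("pred axis in side: tip",proj("side",p-[0,0,.1046]),"grip",proj("side",p-[0,0,.006]),"screw",proj("side",(.5525,.0585,.1405)))
E
python3 vt.py 8
```

```text
[0.5517 0.0587 0.2956] [179.8747   0.2325 -53.7961] [-0.92   -0.3884 -2.0448] [-0.0593  0.1396 -0.0179] 0.04389904035167307 [ 0.0004 -0.0006 -0.    ]
side 323 225
top 307 229
pred axis in side: tip [323.4782 228.7058] grip [322.7515 197.8379] screw [323.6553 243.3444]
```

View pics/side8c.png

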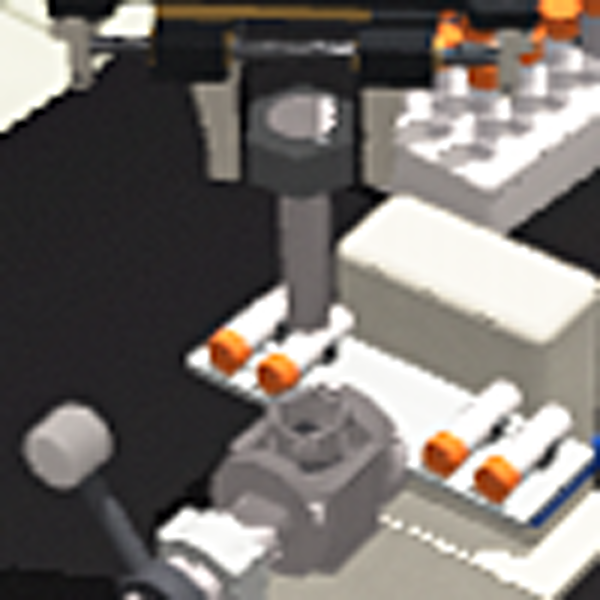

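View pics/top8c.png

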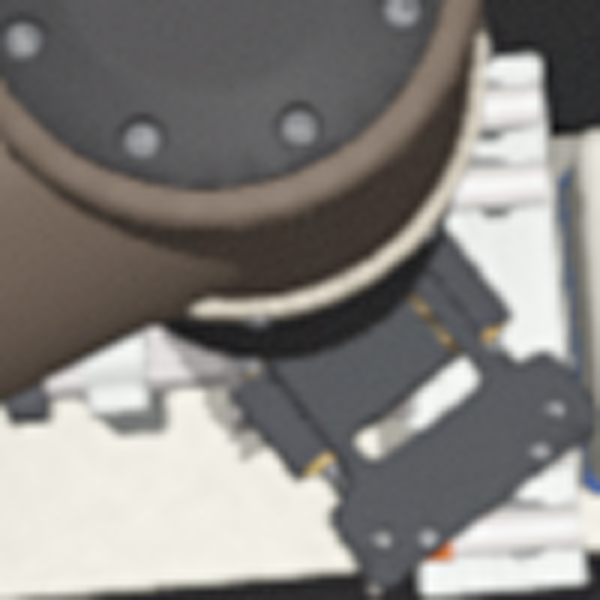

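Call:
jog_arm(motion=[[[0.0005, -0.0005, 0.02, 0, 0, 0, 0.038], [0.0005, -0.0005, 0.04, 0, 0, 0, 0.038], [0.0005, -0.0005, 0.043, 0, 0, 0, 0.038], [0.0005, -0.0005, 0.043, 0, 0, 0, 0.038]]])

```text
t: 12.2
eef_pos: [0.5523, 0.0577, 0.2529]
ee_rot: [3.139, 0.004, -0.941]
force: [0.2, 0.1, -2.7]
width: 0.0436
```

```bash
python3 vt.py 9
```

```text
[0.5523 0.0577 0.2529] [179.8507   0.219  -53.8882] [ 0.2047  0.1235 -2.657 ] [0.0218 0.0676 0.0321] 0.04363317203169743 [-0.0007 -0.0008  0.    ]
side 323 225
top 307 229
pred axis in side: tip [323.8597 240.9679] grip [323.1648 211.2749] screw [323.6553 243.3444]
```

View pics/side9c.png

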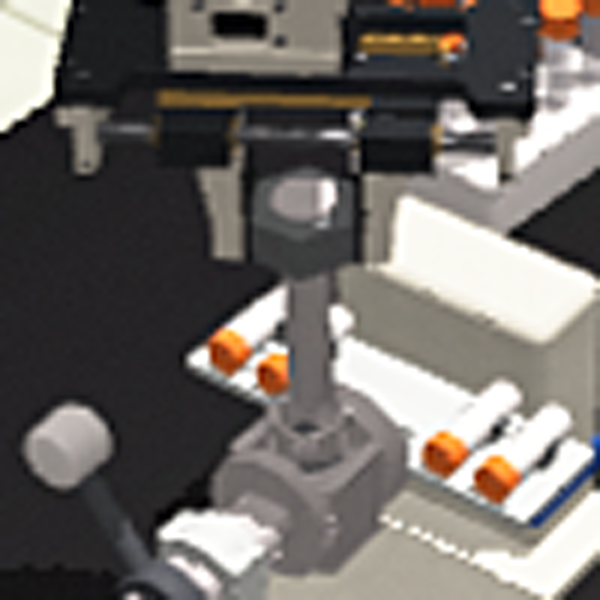

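Call:
jog_arm(motion=[[[0, 0, 0.003, 0, 0, 0, 0.038], [0, 0, 0.006, 0, 0, 0, 0.038], [0, 0, 0.009, 0, 0, 0, 0.038], [0, 0, 0.011, 0, 0, 0, 0.038]]])

```text
t: 12.7
eef_pos: [0.5529, 0.0582, 0.2429]
ee_rot: [3.141, 0.003, -0.94]
force: [0.1, 0.3, -2.7]
width: 0.044
```

Call:
jog_arm(motion=[[[0, 0, 0.002, 0, 0, 0, 0.038], [0, 0, 0.004, 0, 0, 0, 0.038]]])

```text
t: 12.9
eef_pos: [0.5534, 0.0589, 0.2394]
ee_rot: [-3.14, 0.003, -0.94]
force: [-1.2, 3.2, 3.2]
width: 0.0441
```

Call:
jog_arm(motion=[[[0, 0, 0.002, 0, 0, 0, 0.038], [0, 0, 0.005, 0, 0, 0, 0.038], [0, 0, 0.007, 0, 0, 0, 0.038]]])

```text
t: 13.2
eef_pos: [0.5534, 0.0592, 0.2321]
ee_rot: [-3.14, 0.004, -0.939]
force: [-1.0, 4.0, -0.6]
width: 0.0436
```

```bash
python3 vt.py 10
```

```text
[0.5534 0.0592 0.2321] [-179.9025    0.2021  -53.8259] [-1.0325  3.9864 -0.5773] [1.5073 0.546  0.0079] 0.04361928373970073 [-0.0001  0.001  -0.    ]
side 323 225
top 307 229
pred axis in side: tip [323.3147 247.0493] grip [322.6019 217.9013] screw [323.6553 243.3444]
```

View pics/side10c.png

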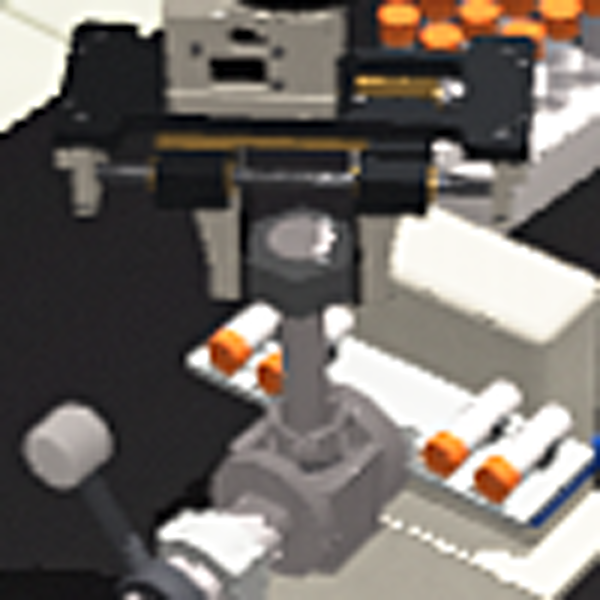

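Call:
jog_arm(motion=[[[-0.0006, -0.0004, 0.002, 0, 0, 0, 0.038], [-0.0006, -0.0004, 0.004, 0, 0, 0, 0.038], [-0.0006, -0.0004, 0.005, 0, 0, 0, 0.038]]])

```text
t: 13.6
eef_pos: [0.5541, 0.059, 0.2298]
ee_rot: [-3.139, 0.001, -0.938]
force: [-8.3, 0.3, 22.1]
width: 0.0436
```

Call:
jog_arm(motion=[[[-0.0005, 0.0008, -0.0008, 0, 0, 8, 0.038], [-0.0005, 0.0008, -0.0005, 0, 0, 16, 0.038], [-0.0005, 0.0008, 0, 0, 0, 24, 0.038], [-0.0005, 0.0008, 0.0005, 0, 0, 32, 0.038], [-0.0005, 0.0008, 0.001, 0, 0, 40, 0.038]]])

```text
t: 14.1
eef_pos: [0.5535, 0.0589, 0.2296]
ee_rot: [-3.139, 0.002, -1.642]
force: [-2.6, 3.0, 3.1]
width: 0.0434
```

```bash
python3 vt.py 11
```

```text
[0.5535 0.0589 0.2296] [-179.8569    0.1081  -94.0751] [-2.5812  2.9736  3.137 ] [1.3125 1.1391 0.0896] 0.043372075706278546 [ 0.0002  0.0009 -0.    ]
side 323 225
top 307 229
pred axis in side: tip [323.3996 247.6677] grip [322.6915 218.5841] screw [323.6553 243.3444]
```

View pics/side11c.png

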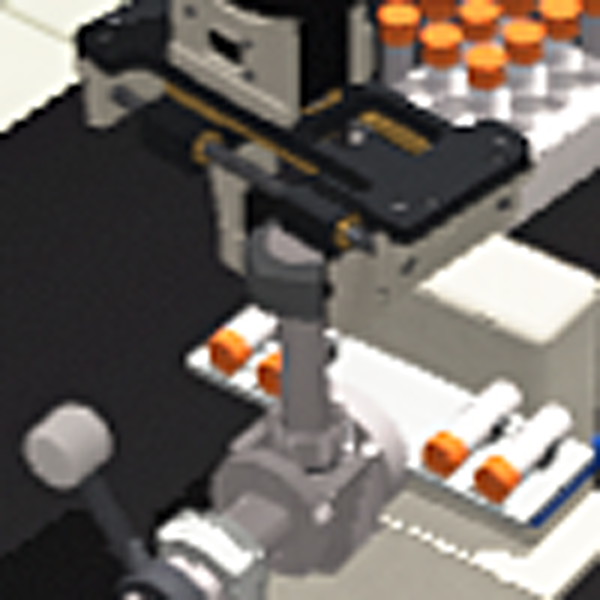

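Call:
jog_arm(motion=[[[0, 0, 0.0006, 0, 0, 8, 0.038], [0, 0, 0.001, 0, 0, 16, 0.038], [0, 0, 0.0014, 0, 0, 24, 0.038], [0, 0, 0.0018, 0, 0, 32, 0.038], [0, 0, 0.0022, 0, 0, 40, 0.038], [0, 0, 0.0026, 0, 0, 48, 0.038]]])

```text
t: 14.8
eef_pos: [0.5534, 0.0587, 0.2269]
ee_rot: [-3.141, 0.003, -2.477]
force: [-1.6, 2.8, 1.3]
width: 0.0438
```

Run:
```python
from h import *
s=arm.get_state();print(np.round(s["moment"],3),s["force"],np.degrees(s["ee_rot"]),np.degrees(s["q"]))
```

```text
[0.741 0.588 0.096] [-1.57672368  2.79039411  1.29806858] [-1.79971300e+02  1.58292658e-01 -1.41921558e+02] [ 2.62066951e+01  1.02519587e+01 -1.63850844e+01 -5.01649437e-03
 -6.32021459e+01 -7.81260379e+01]
```

Call:
jog_arm(motion=[[[0, 0, 0.0004, 0, 0, 8, 0.038], [0, 0, 0.0008, 0, 0, 16, 0.038], [0, 0, 0.0012, 0, 0, 22, 0.038]]])

```text
t: 15.1
eef_pos: [0.5535, 0.0584, 0.2258]
ee_rot: [3.141, 0.003, -2.862]
force: [-1.4, 2.1, 1.2]
width: 0.0436
```

```bash
cat > m.py <<'E'
from h import *
s=arm.get_state();print(np.round(s["moment"],3),s["force"],np.degrees(s["ee_rot"]),np.degrees(s["q"][5]))
E
python3 m.py
```

```text
[0.865 0.652 0.047] [-1.40476499  2.05430935  1.24633776] [ 1.79992114e+02  1.50325563e-01 -1.63956571e+02] -100.16359928230675
```

Call:
jog_arm(motion=[[[0, 0, 0.0004, 0, 0, 7, 0.038], [0, 0, 0.0007, 0, 0, 12, 0.038]]])

```text
t: 15.3
eef_pos: [0.5534, 0.0583, 0.2251]
ee_rot: [3.141, 0.002, -3.071]
force: [-2.4, 2.7, 0.6]
width: 0.0436
```

```bash
python3 m.py
```

```text
[1.024 0.765 0.129] [-2.35721843  2.69016987  0.64224654] [ 1.79979193e+02  1.38000469e-01 -1.75948426e+02] -112.16178632578469
```

Call:
jog_arm(motion=[[[0, 0, 0.0003, 0, 0, 6, 0.038], [0, 0, 0.0005, 0, 0, 9, 0.038]]])

```text
t: 15.5
eef_pos: [0.5533, 0.0582, 0.2246]
ee_rot: [3.141, 0.002, 3.056]
force: [-2.5, 3.4, 1.6]
width: 0.0443
```

```bash
python3 m.py
```

```text
[1.104 0.738 0.043] [-2.45955446  3.35358998  1.55217496] [1.79971326e+02 1.28405137e-01 1.75108341e+02] -121.11057867874092
```

Call:
jog_arm(motion=[[[0, 0, 0.0003, 0, 0, 6, 0.038], [0, 0, 0.0005, 0, 0, 9, 0.038]]])

```text
t: 15.7
eef_pos: [0.5534, 0.0581, 0.2243]
ee_rot: [3.141, 0.002, 2.9]
force: [-2.0, 3.0, 2.7]
width: 0.0434
```

```bash
python3 m.py
```

```text
[1.175 0.931 0.173] [-2.04341757  3.02614312  2.73307472] [1.79965589e+02 1.31445506e-01 1.66172080e+02] -130.05397700651494
```

Call:
jog_arm(motion=[[[0, 0, 0.0002, 0, 0, 4, 0.038], [0, 0, 0.0003, 0, 0, 7, 0.038]]])

```text
t: 15.9
eef_pos: [0.5533, 0.058, 0.2241]
ee_rot: [3.141, 0.002, 2.781]
force: [-1.8, 2.8, 1.3]
width: 0.0439
```

```bash
python3 m.py
```

```text
[1.218 0.925 0.231] [-1.77109011  2.78603377  1.32167517] [1.79969061e+02 1.23214220e-01 1.59312759e+02] -136.92377869676557
```

Call:
jog_arm(motion=[[[0, 0, 0.0001, 0, 0, 3, 0.038], [0, 0, 0.0001, 0, 0, 5, 0.038]]])

```text
t: 16.1
eef_pos: [0.5532, 0.058, 0.2241]
ee_rot: [3.141, 0.002, 2.696]
force: [-2.7, 2.4, 0.6]
width: 0.0435
```

```bash
python3 m.py;python3 m.py
```

```text
[1.197 0.749 0.259] [-2.65929296  2.41159628  0.5643322 ] [1.79965873e+02 1.19128469e-01 1.54487976e+02] -141.7507997389995
[1.197 0.749 0.259] [-2.65929296  2.41159628  0.5643322 ] [1.79965873e+02 1.19128469e-01 1.54487976e+02] -141.7507997389995
```

Call:
jog_arm(motion=[[[0, 0, 0, 0, 0, 4, 0.038], [0, 0, 0, 0, 0, 8, 0.038]]])

```text
t: 16.3
eef_pos: [0.553, 0.058, 0.2239]
ee_rot: [3.141, 0.002, 2.559]
force: [-1.8, 3.1, -0.9]
width: 0.0436
```

```bash
python3 m.py
```

```text
[1.181 0.619 0.254] [-1.81895522  3.13639128 -0.85349211] [1.79972135e+02 1.01309821e-01 1.46627526e+02] -149.61962481335925
```

```bash
python3 vt.py 12; python3 -c "
from h import *
im=optics.grab_frame('wrist')[:,:,::-1];cv2.imwrite('pics/w12.png',im)
im=cv2.imread('pics/side12.png');cv2.imwrite('pics/side12z.png',cv2.resize(im[205:285,275:365],None,fx=7.4,fy=7.4,interpolation=cv2.INTER_CUBIC))"
```

```text
[0.553  0.058  0.2239] [179.9721   0.1013 146.6275] [-1.819   3.1364 -0.8535] [1.1813 0.6189 0.254 ] 0.04362407450971062 [ 0.0009  0.0003 -0.    ]
side 323 225
top 307 229
pred axis in side: tip [323.7764 249.1692] grip [323.087  220.2333] screw [323.6553 243.3444]
```

View pics/side12z.png

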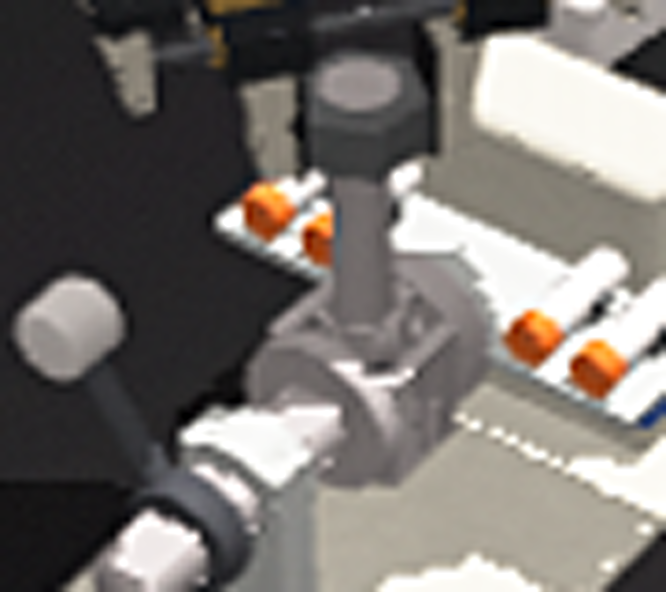

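View pics/w12.png

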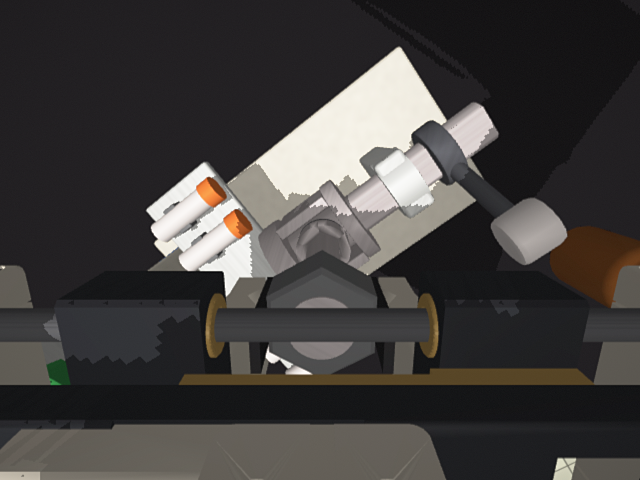

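Call:
jog_arm(motion=[[[0, 0, 0, 0, 0, 0, 0.038], [0, 0, 0, 0, 0, 0, 0.038], [0, 0, 0, 0, 0, 3, 0.038], [0, 0, 0, 0, 0, 5, 0.038]]], newtons=60)

```text
t: 16.85
eef_pos: [0.553, 0.0579, 0.2238]
ee_rot: [3.141, 0.002, 2.474]
force: [-1.2, 3.0, -1.5]
width: 0.0435
```

```bash
python3 m.py
```

```text
[1.185 0.624 0.278] [-1.2272379   2.99108633 -1.54216816] [1.79974161e+02 9.14318143e-02 1.41745681e+02] -154.49716571845383
```

Call:
jog_arm(motion=[[[0, 0, 0, 0, 0, 4, 0.038], [0, 0, 0, 0, 0, 8, 0.038]]])

```text
t: 17.05
eef_pos: [0.5528, 0.0579, 0.2237]
ee_rot: [3.141, 0.001, 2.333]
force: [-1.6, 2.1, -0.5]
width: 0.0433
```

```bash
python3 m.py;python3 -c "
from h import *
im=optics.grab_frame('wrist')[:,:,::-1];cv2.imwrite('pics/w13.png',im)"
```

```text
[1.19  0.6   0.319] [-1.63282728  2.07739337 -0.45682229] [1.79978668e+02 7.81178686e-02 1.33697172e+02] -162.5466080911285
```

View pics/w13.png

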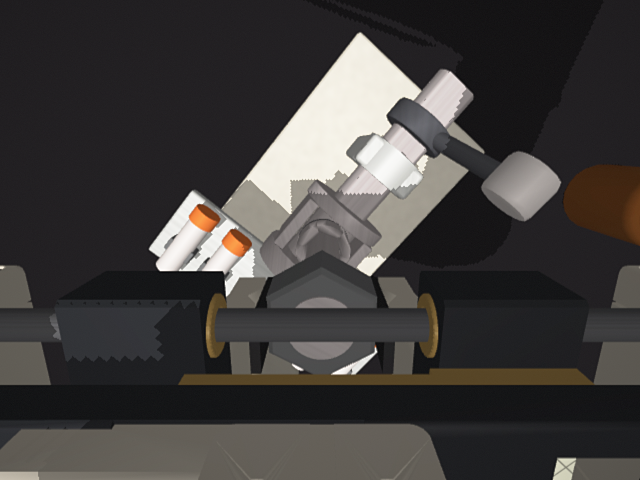

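Call:
jog_arm(motion=[[[0, 0, 0, 0, 0, 4, 0.038], [0, 0, 0, 0, 0, 5, 0.038]]])

```text
t: 17.3
eef_pos: [0.5528, 0.0579, 0.2235]
ee_rot: [3.141, 0.001, 2.243]
force: [-1.0, 2.5, -1.2]
width: 0.0433
```

```bash
python3 m.py
```

```text
[1.21  0.598 0.377] [-1.01598893  2.50649899 -1.21625545] [1.79986585e+02 7.12941273e-02 1.28494833e+02] -167.74944924267993
```

Call:
jog_arm(motion=[[[0, 0, 0.001, 0, 0, 0, 0.038], [0, 0, 0.002, 0, 0, 0, 0.038]]])

```text
t: 17.5
eef_pos: [0.5532, 0.0576, 0.2231]
ee_rot: [3.141, 0.003, 2.246]
force: [-7.7, 2.6, 14.9]
width: 0.0436
```

```bash
python3 m.py
```

```text
[1.03  2.953 0.287] [-7.6727328   2.59317567 14.86340519] [1.79946881e+02 1.47837469e-01 1.28709141e+02] -167.57167979464387
```

Call:
jog_arm(motion=[[[0.0004, -0.0004, -0.0012, 0, 0, 0, 0.038], [0.0004, -0.0004, -0.0012, 0, 0, 0, 0.05], [0.0004, -0.0004, -0.0012, 0, 0, 0, 0.075], [0.0004, -0.0004, -0.0012, 0, 0, 0, 0.075], [0.0004, -0.0004, -0.0012, 0, 0, 0, 0.075]]])

```text
t: 18.0
eef_pos: [0.5528, 0.0574, 0.2246]
ee_rot: [3.141, 0.003, 2.247]
force: [-0.7, -0.2, -0.3]
width: 0.0687
```

```bash
python3 m.py; python3 vt.py 14
```

```text
[-0.086  0.035 -0.014] [-0.74979399 -0.22497594 -0.30222377] [1.79946833e+02 1.78274325e-01 1.28721798e+02] -167.58793957772235
[0.5528 0.0574 0.2246] [179.9468   0.1783 128.7218] [-0.7498 -0.225  -0.3022] [-0.0855  0.0355 -0.0143] 0.06865922438498984 [ 0.0012  0.0006 -0.    ]
side 323 225
top 307 229
pred axis in side: tip [323.9928 248.9101] grip [323.3129 219.9577] screw [323.6553 243.3444]
```

View pics/side14c.png

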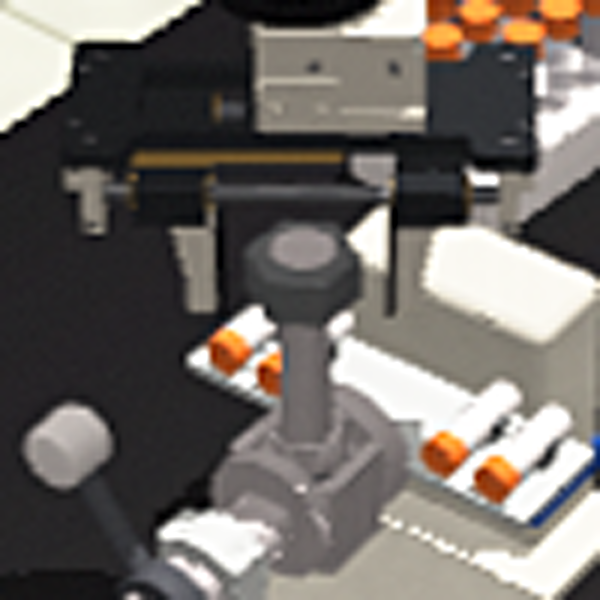

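Call:
jog_arm(motion=[[[0, 0, -0.03, 0, 0, 0, 0.085], [0, 0, -0.07, 0, 0, 0, 0.085], [0, 0, -0.1, 0, 0, 0, 0.085], [0, 0, -0.1, 0, 0, -8, 0.085], [0, 0, -0.1, 0, 0, -16, 0.085], [0, 0, -0.1, 0, 0, -24, 0.085], [0, 0, -0.1, 0, 0, -32, 0.085], [0, 0, -0.1, 0, 0, -40, 0.085]]])

```text
t: 18.9
eef_pos: [0.5524, 0.0575, 0.3246]
ee_rot: [-3.14, 0.003, 2.95]
force: [-0.4, -1.2, -0.3]
width: 0.0853
```

Call:
jog_arm(motion=[[[0, 0, 0, 0, 0, -8, 0.085], [0, 0, 0, 0, 0, -16, 0.085], [0, 0, 0, 0, 0, -20, 0.085], [0, 0, 0, 0, 0, -20, 0.085]]])

```text
t: 19.3
eef_pos: [0.5524, 0.0574, 0.3246]
ee_rot: [-3.139, 0.002, -2.983]
force: [-0.2, -0.1, -0.7]
width: 0.0849
```

```bash
python3 m.py; python3 vt.py 15;python3 -c "
from h import *
s=arm.get_state();print(s['eef_pos'],s['ee_rot'],proj('wrist',(.5525,.0585,.230),s))
im=optics.grab_frame('wrist')[:,:,::-1];cv2.imwrite('pics/w15.png',im)"
```

```text
[ 0.014 -0.015 -0.028] [-0.21483403 -0.05484206 -0.71760778] [-1.79865264e+02  1.35286556e-01 -1.70899690e+02] -107.19493877968713
[0.5524 0.0574 0.3246] [-179.8653    0.1353 -170.8997] [-0.2148 -0.0548 -0.7176] [ 0.0143 -0.0154 -0.028 ] 0.08489409743281151 [-0.0003  0.0013 -0.    ]
side 323 225
top 307 229
pred axis in side: tip [323.3924 219.572 ] grip [322.6523 187.8788] screw [323.6553 243.3444]
[0.55241179 0.05745761 0.3245773 ] [-3.13932822e+00  2.31399932e-03 -2.98599073e+00] [324.69646483 250.7615724 ]
```

View pics/w15.png

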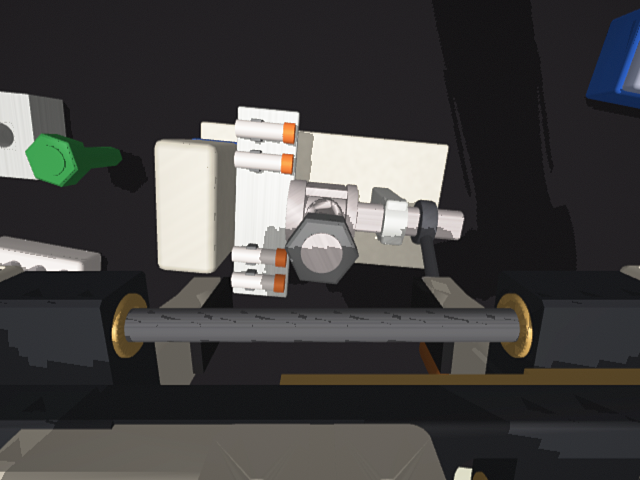

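View pics/side15c.png

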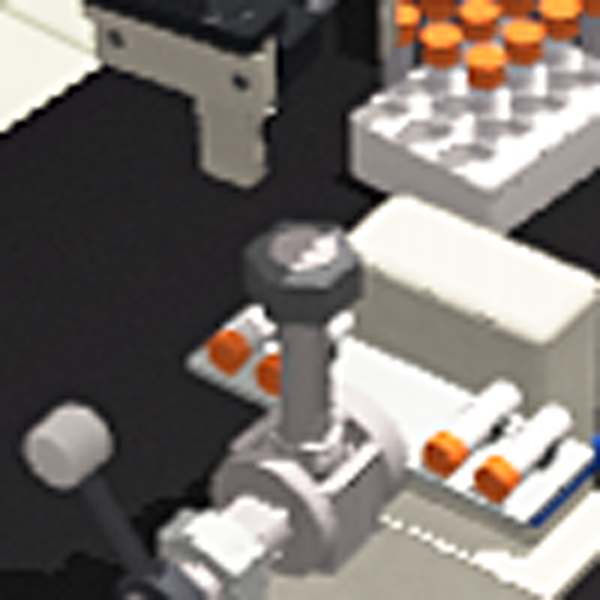

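Run:
```python
from h import *
si=cv2.imread("pics/side15.png");g=cv2.cvtColor(si,cv2.COLOR_BGR2GRAY)
m=(g[235:265,275:297]>80).astype(np.uint8);n,l,st,c=cv2.connectedComponentsWithStats(m); print(st[1:],c[1:]+[275,235])
print([ (z,proj("side",(.5528,.058,z))) for z in(.225,.230,.235,.24)], "meas",273+303/6-.4,175+246/6-.4)
print(onz("wrist",(322,252),.230))
for n in("top","side"):
  a=cv2.imread(f"pics/{n}0.png").astype(int); b=cv2.imread(f"pics/{n}15.png").astype(int)
  for nm,X in(("rack",None),): pass
```

```text
[[  2   7  15  14 149]] [[283.89932886 248.6442953 ]]
[(0.225, array([323.09590726, 218.09282475])), (0.23, array([323.05920869, 216.5467774 ])), (0.235, array([323.02234321, 214.99369858])), (0.24, array([322.98530968, 213.43354022]))] meas 323.1 215.6
[0.55368398 0.05685631 0.23      ]
```

View pics/top15.png

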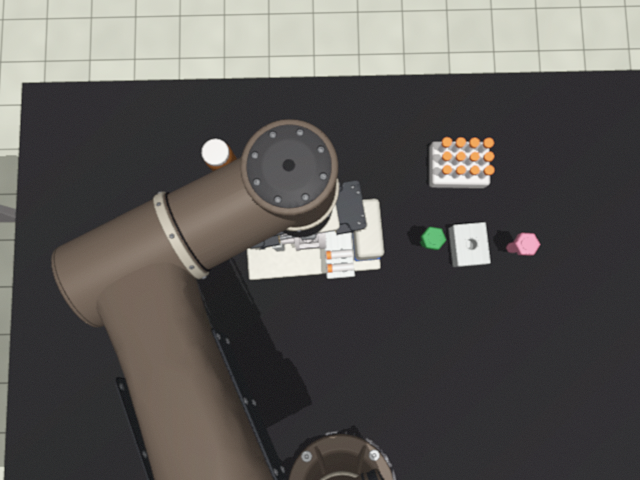

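```bash
python3 -c "
import cv2
a=cv2.imread('pics/w15.png');cv2.imwrite('pics/w15c.png',cv2.resize(a[170:300,260:400],None,fx=4.5,fy=4.5,interpolation=cv2.INTER_CUBIC))"
```

```text
(no output)
```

View pics/w15c.png

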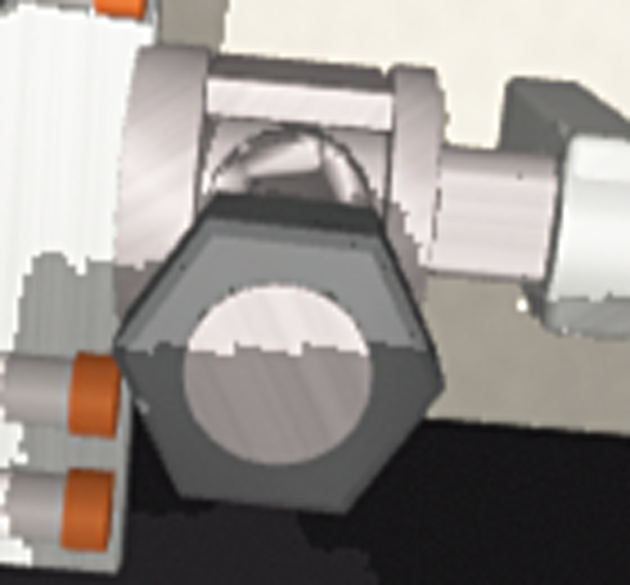

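```bash
python3 -c "
from h import *
s=arm.get_state();print(s['t'],s['force'])
print(arm.job_done())"
```

```text
19.45 [0.088628   0.13850083 0.9218022 ]
the job is handed in; nothing more can be done
None
```

I turned the shaft flat-up, put the big hex key fully into the screw, tightened it clockwise and handed the job in at t = 19.5 s. The key is left standing in the screw and the arm touches nothing. The result isn't confirmed, because the hand-in reports no verdict.

- **Shaft:** the first carry left the knob at about 0.49 rad, because it slipped in the grip. A second pinch brought it to about 0.61–0.62 rad by two cameras (0.60 is exact), so the flat is up within about 0.02 rad. The side view shows it had not moved after tightening.
- **Key:** it went into the socket at the first try and bottomed, about 16 mm deep. At the end its top measured about 232 mm above the bench (230 mm expected), and it looked upright.
- **Tightening:** the moment rose from about 0.1 to 0.38 N m. The socket floor felt about 6.5 mm lower than at the start, far more than the 3.5 mm at most that a stop on the round of the shaft would allow.
- **What did not fit cleanly:** the moment climbed gradually instead of stopping hard, and the key turned back about 24° when I let go. The net turn, about 153° less at most 12° of play, still puts the screw at its stop. I could not measure the force of the screw on the flat.
- **Surroundings:** the last top view shows the rack and jar where they were. The arm hides the tip box there; I never moved anything near it.

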